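# Restock a jug into the tight row on the wire rack

## Robot

A 7-joint arm with a two-finger parallel gripper is mounted at the origin on the work surface. World frame = base frame: x ahead of the robot, y to its left, z up, the work surface at z = 0. Lengths are in mm, angles in rad, forces in N, time in s.
With the tool pointing down it reaches from about 400 to 875 mm from the base axis. Payload 4.4 kg.
Tool frame: the origin (TCP) lies on the centre line of the jaws, within the pads' length; the fingertips stand 25 mm ahead of it and the grasp point (between the pads) lies 6 mm ahead of it; x points along the fingers, y is the direction in which the jaws open and shut, and the axes are right-handed (so a half turn about x gives the same grasp; the last joint's range is limited). The gripper opens to 85 mm and grips with 20 to 120 N. Pads are 22 mm wide; open, the fingers measure 114 mm over their backs; the gripper's body (76 mm by 85 mm) begins 54 mm behind the grasp point. The pads swing forward as they close: fully open they stand 13 mm farther back than shut.
Start: joints at [1.058, 0.628, 0.038, 1.517, -0.027, 0.996, -0.02], TCP at [280.882, -586.194, 224.013] pointing down, gripper open.
Joint ranges: [-3.06, 3.06], [-0.37, 2.12], [-1.25, 1.32], [0.18, 2.47], [-1.1, 4.24], [0.23, 1.98], [-2.94, 2.94]. Speed limits (rad/s): [2.57, 2.57, 3.14, 3.14, 3.14, 3.14, 3.14].

## Interface

Orientations are given as [roll, pitch, yaw] about the fixed x, y, z axes, in that order (R = Rz(yaw) Ry(pitch) Rx(roll)).
In Python, from cell import * gives the robot as it stands. The module is installed in compiled form; this text tells all that it offers.
- The arm moves only by the tool jog_arm, never from a script. Its argument "series" is a list of rows, each a list of 3 entries, a list of its own where there are three numbers: the turn, a rotation vector about the tool's x, y, z in degrees, then the shift along the tool's x, y, z in mm, then the gripper's target within -1 to 1 (shut at 1, half-way at 0, fully open at -1). In form: [[[rx, ry, rz], [dx, dy, dz], hand], ...]. A call has 1 to 8 rows; each row shifts and turns the commanded pose from where the row before left it, along the tool's axes as they then stand; what a row does not reach is not made up. A row lasts 1/8 s, in which the tool goes at most 62.5 mm and 10.7 degrees, less where a joint would pass 70% of its speed; a pose out of reach is approached as far as the arm can. A call is refused whole if a number of a shift passes 62.5 or a number of a turn 10.7, either way. A call with a gripper value outside its range is refused whole. The fingers move at their own pace and stop on an object; the grip force is fixed at half the most. Time passes only in rows, so rows that do not move let the fingers close. It gives the time, the measured TCP pose, the force and the opening at its end, in the units of the state.
- read_state(): the state, without advancing time (a new reading comes with each control period).
- get_image(name): name is "side" or "top"; returns a dict with "img" (420x560x3 uint8, red, green, blue), "range_z" (420x560 float32, mm along the optical axis (not along the pixel's ray), 0 where there is no reading), "fovy" (degrees; the focal length in pixels is half the picture's height over the tangent of half this angle, whatever the lens; pixels are square), "cx", "cy" (the principal point, pixels), "k1" (the pictures are not rectified: a ray, as slopes to the right and down, at radius r is drawn at 1 + k1 r^2 times it, then the intrinsics apply), "cam_to_world" (4x4, takes a point from camera to world coordinates). Camera axes: x right, y up, looking along -z (the intrinsics and any distortion apply to the point x, -y, -z); pixel columns grow to the right and rows downward; lengths in mm; the calibration is good to about 2 mm. A picture is of the moment at which its call begins.
- finish_job(): hands the job in, once; it reports no verdict.
The state is a dict: "clock": time; "qpos": joint angles; "qd": joint speeds; "tau": joint torques, N m; "eef_pos": TCP position; "tool_rot": TCP orientation; "force": force on the tool from outside, world axes, zero at the start; "torque": the same for the moment, N m; "width": finger opening in mm.
Only numpy, scipy, OpenCV 4.12 (cv2) and the standard library are available. Lean on these libraries where they do the work, as an engineer would, in place of code of your own. Each camera call takes 0.05 s, during which the arm holds its last target. There are 200 camera calls.

## Task

Take the loose flat jug that stands on the bench and put it back into the row on the low wire rack: slide it, cap up and handle towards the robot, into the narrow gap between the two jugs like it, easing them apart with it. Push it fully home, so that its nose is against the back rail and it points straight back, and leave it standing on the rack's deck with its two neighbours upright on either side of it. Do not tip the neighbours over, and leave the spray can, the paint tin and the blue bin where they are.

Things in the scene. Friction and masses are not known exactly. Their poses are not given: they have to be found in the camera images.
- jug: Loose white flat jug on the bench, left or right of the rack. Origin: centre of its oval body's underside; z up through the cap, +x to its nose, -x to its handle. Body: ellipse 92 mm (x) by 56 mm (y), 128 mm high, rounded shoulder; grey cap 32 mm wide, top at z = 150 mm. 0.3 to 0.5 kg. Body slippery (friction about 0.3), handle not (0.6).
- jug_grip (a point): On the jug's handle bar, where it is best pinched across its 18 mm width (jug's y): x = -70, z = 85 mm in the jug's frame. Upright bar 16 mm (x) by 18 mm (y), z = 37 to 119 mm, joined to the body by 18 mm wide arms at z = 37 to 51 and 105 to 119 mm. Lifted here, the weight pulls the nose down: grip firmly.
- jug_left: A jug of the same shape, size and frame as jug, standing on the rack's deck on the left (+y) side of the gap, handle towards the robot. Loose, about 0.55 kg, slides sideways when pushed.
- jug_right: The same on the right (-y) side of the gap. The gap between the two bodies is 26 to 42 mm at the start (the jug is 56 mm wide); about 70 mm are free beyond each neighbour.
- rack: Low dark steel rack fixed to the bench, open at the front. Origin: centre of the deck's underside, on the bench; +x points from the open front to the back, y along it, z up. Deck 150 mm (x) by 360 mm (y), top at z = 15 mm. Back rail along y, front face at x = 56 mm, 50 mm high. Four posts 14 mm square at x = -45 and 66, y = +-165 mm, 210 mm high.
- rack_home (a point): On the rack's deck, mid-length, at x = 10, y = 0, z = 15 mm of the rack. A jug is home, nose touching the back rail, when its origin is level with this point along the rack's x; its y depends on where the gap is.
- rack_edge (a point): Middle of the front wire of the shelf over the jugs (x = -45, z = 198 mm of the rack). Wires 6 mm thick along y reach from here back to x = 66 mm, underside z = 195, top 207 mm. The wire is 15 mm beyond the handle bar of a jug at home, so an upright gripper on the handle hits it; a tool leaning back to the robot 30 to 45 degrees clears it.
- spray_can: Bystander: round blue and white spray can, diameter 60 mm, 170 mm tall, standing on the bench on the other side from the loose jug. Origin at the centre of its base.
- paint_tin: Bystander: round paint tin, diameter 104 mm, 104 mm tall, beyond and left of the rack. Origin at the centre of its base.
- parts_bin: Bystander: open blue plastic bin, 140 x 100 x 70 mm, beyond and right of the rack. Origin at the centre of its base.
There are look-alikes about, which are no part of the job. What is shaped like the jug but red is not meant.

How it is judged (in metres and radians):
At the end, for the whole second after the job is handed in: The jug stands upright (4.5 deg) and released on the deck, handle to the robot, within 11 mm of home, straight within 11 deg; each neighbour stands beside it on its own side, 45 to 90 mm between middles, upright (6 deg), at most 25 mm short of home; all at rest (x of jug in the frame of rack between -0.001 and 0.02 m and z of jug in the frame of rack between 0.011 and 0.02 m and angle between jug's own z axis and vertical below 0.08 rad and x of jug_grip in the frame of rack below -0.04 m and angle between the x axis of jug and the x axis of rack, either way round below 0.2 rad and y of jug_left in the frame of jug between 0.045 and 0.09 m and y of jug_right in the frame of jug between -0.09 and -0.045 m and x of each of jug_left, jug_right in the frame of rack above -0.015 m and angle between each of jug_left, jug_right's own z axis and vertical below 0.1 rad and linear speed of each of jug, jug_left, jug_right below 0.02 m/s); the robot touches nothing.
It fails at once if a neighbouring jug is tipped over (more than 25 degrees) (angle between any of jug_left, jug_right's own z axis and vertical above 0.44 rad).
It fails at once if a bystander is moved by more than 30 mm (distance of any of spray_can, paint_tin, parts_bin from where it was at the start of the episode above 0.03 m).
It also fails if it takes over 53 s, if anything falls off the work surface, if the arm or the gripper's body presses on something with over 40 N, if the wrist force passes 120 N, or if a joint passes its speed limit or range.

## Working session

There is one attempt and no reset: what is moved stays moved. The work goes in short steps, Python scripts to look and compute and a tool call to move; the robot and the scene stay as the last step left them, time stands still between calls to the robot, and variables do not carry over. Pictures are saved under pics/ and viewed, about 8 in all and at most 12, crops included, and the job is handed in when it is done.

Besides the shell and the picture viewer there is one more tool, called after "Emit:" as name([rows], argument=value, ...), one row to a line, values as JSON. jog_arm: Moves the arm, as the interface text tells. Its arguments: {"type":"object","properties":{"series":{"type":"array"}},"required":["series"]}

```bash
mkdir -p pics; cat > h.py <<'E'
from cell import *
import numpy as np, cv2
from scipy.spatial.transform import Rotation as R
def world(d):
    h,w=d["range_z"].shape; f=h/2/np.tan(np.radians(d["fovy"]/2))
    K=np.array([[f,0,d["cx"]],[0,f,d["cy"]],[0,0,1.]])
    u,v=np.meshgrid(np.arange(w),np.arange(h))
    p=np.stack([u,v],-1).reshape(-1,1,2).astype(np.float64)
    s=cv2.undistortPoints(p,K,np.array([d["k1"],0,0,0.])).reshape(h,w,2)
    z=d["range_z"].astype(float)
    P=np.stack([s[...,0]*z,-s[...,1]*z,-z,np.ones_like(z)],-1)@np.array(d["cam_to_world"]).T
    P=P[...,:3]; P[z==0]=np.nan; return P
def grab(name,fn=None):
    d=get_image(name)
    if fn: cv2.imwrite("pics/"+fn,d["img"][...,::-1])
    return d,world(d)
E
python3 - <<'E'
from h import *
a,A=grab("side"); b,B=grab("top")
np.savez("s0.npz",si=a["img"],sp=A,ti=b["img"],tp=B)
cv2.imwrite("pics/a_side.png",a["img"][...,::-1]);cv2.imwrite("pics/a_top.png",b["img"][...,::-1])
s=read_state();print(s["eef_pos"],s["tool_rot"],s["clock"],s["width"],np.round(a["cam_to_world"],2),np.round(b["cam_to_world"],2))
E
```

```text
[ 280.63487542 -585.66730647  223.18970225] [-1.5795557   1.5691015   2.00878741] 0.1 85.34709102409393 [[-7.10000e-01 -3.70000e-01  6.00000e-01  1.31325e+03]
 [ 7.10000e-01 -3.90000e-01  5.90000e-01  6.76170e+02]
 [ 2.00000e-02  8.40000e-01  5.40000e-01  8.32240e+02]
 [ 0.00000e+00  0.00000e+00  0.00000e+00  1.00000e+00]] [[ 1.0000e-02  9.8000e-01 -1.9000e-01  3.0711e+02]
 [-1.0000e+00  2.0000e-02  2.0000e-02 -3.7810e+01]
 [ 2.0000e-02  1.9000e-01  9.8000e-01  1.4775e+03]
 [ 0.0000e+00  0.0000e+00  0.0000e+00  1.0000e+00]]
```

View pics/a_side.png

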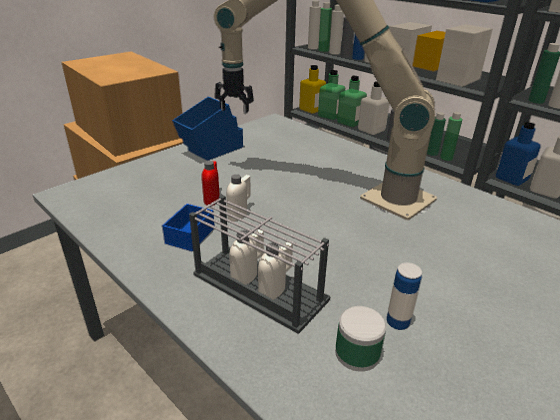

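View pics/a_top.png

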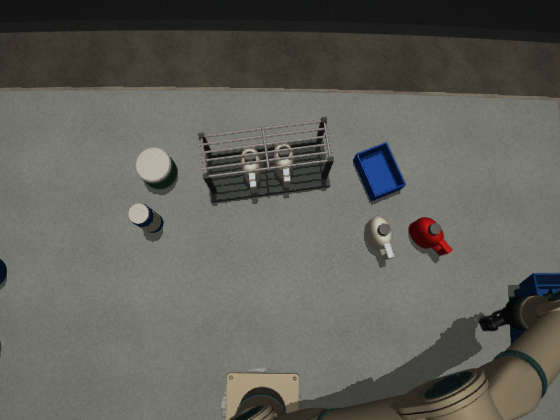

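The top view shows these candidates:
- White loose jug at about (379,232), handle down towards (389,253). It fits the description.
- Red jug at (428,233). This is the excluded look-alike.
- Two white jugs in the rack at (250,168) and (285,163). These are the neighbours.

The spray can is at (140,213), the tin at (155,168), and the bin at (380,170).

```bash
python3 - <<'E'
from h import *
s=np.load("s0.npz"); ti,tp,si,sp=[s[k] for k in("ti","tp","si","sp")]
c=ti[110:270,190:460][...,::-1]; cv2.imwrite("pics/crop.png",cv2.resize(c,None,fx=2.9,fy=2.9,interpolation=cv2.INTER_CUBIC))
def reg(img,P,c0,c1,r0,r1,z0,z1):
    q=P[r0:r1,c0:c1].reshape(-1,3); i=img[r0:r1,c0:c1].reshape(-1,3).astype(int)
    m=(q[:,2]>z0)&(q[:,2]<z1); return q[m],i[m]
print("bench z",np.nanmedian(tp[300:320,150:300,2]))
# loose jug
for nm,img,P,w in(("top",ti,tp,(360,400,205,268)),("side",si,sp,(222,252,170,222))):
    q,i=reg(img,P,*w,143,158); m=np.ptp(i,axis=1)<40; print(nm,"cap",np.sum(m),q[m].mean(0),np.ptp(q[m],axis=0))
    for z0,z1 in((110,125),(60,140),(20,140)):
        q,i=reg(img,P,*w,z0,z1); 
        if len(q)>5: print(z0,z1,len(q),q.min(0),q.max(0),cv2.minAreaRect(q[:,:2].astype(np.float32)))
# rack jugs
for nm,w in(("L",(240,263,140,195)),("R",(273,296,140,195))):
    q,i=reg(ti,tp,*w,142,160);print(nm,"cap",len(q),q.mean(0),np.ptp(q,axis=0))
    q,i=reg(ti,tp,*w,108,124);m=i.min(1)>150;print(nm,"handle/shoulder",m.sum(),q[m].min(0),q[m].max(0),cv2.minAreaRect(q[m][:,:2].astype(np.float32)))
# rack
q,i=reg(ti,tp,190,345,110,210,190,220); print("shelf+post",len(q),cv2.minAreaRect(q[:,:2].astype(np.float32)),cv2.boxPoints(cv2.minAreaRect(q[:,:2].astype(np.float32))))
q,i=reg(ti,tp,190,345,110,210,8,20); r=cv2.minAreaRect(q[:,:2].astype(np.float32));print("deck",len(q),r,cv2.boxPoints(r),np.median(q[:,2]))
E
```

```text
bench z -1.409362621880291
top cap 110 [ 499.01891528 -325.6391185   148.83772793] [30.50650703 30.33209943 11.96429029]
110 125 343 [ 422.8501866  -356.39992054  110.02915043] [ 539.28932041 -296.80472411  124.92850278] ((483.338134765625, -333.1712341308594), (119.56214141845703, 52.64796829223633), 28.054407119750977)
60 140 616 [ 422.76533212 -356.39992054   60.01629651] [ 540.37585941 -295.09053658  139.77379574] ((482.2960510253906, -329.77679443359375), (122.84626007080078, 55.055538177490234), 16.384140014648438)
20 140 745 [ 422.76533212 -356.39992054   20.06445029] [ 540.37585941 -294.95783949  139.77379574] ((482.2394714355469, -329.5843505859375), (122.84626007080078, 55.45669937133789), 16.384140014648438)
side cap 55 [ 543.48434627 -283.18129013  146.4833335 ] [196.64122225 176.47881453  12.69909416]
110 125 164 [ 427.94644008 -352.32432088  110.05747448] [ 539.88675267 -289.55370856  124.98196107] ((482.556640625, -320.6129455566406), (115.69479370117188, 47.253089904785156), 9.12048053741455)
60 140 524 [ 427.94644008 -352.32432088   60.58509799] [ 682.54556917 -163.59453084  139.9818646 ] ((565.7677001953125, -273.2250061035156), (314.5243225097656, 58.09123611450195), 35.373573303222656)
20 140 686 [ 424.35780044 -352.32432088   20.11138125] [ 682.54556917 -163.59453084  139.9818646 ] ((565.6681518554688, -273.1580505371094), (314.5106201171875, 58.59947204589844), 35.2315788269043)
L cap 36 [687.07412064  39.42258432 147.58224624] [56.92411857 35.93937909 17.94413649]Traceback (most recent call last):
  File "<stdin>", line 17, in <module>
    return umr_minimum(a, axis, None, out, keepdims, initial, where)
ValueError: zero-size array to reduction operation minimum which has no identity
```

View pics/crop.png

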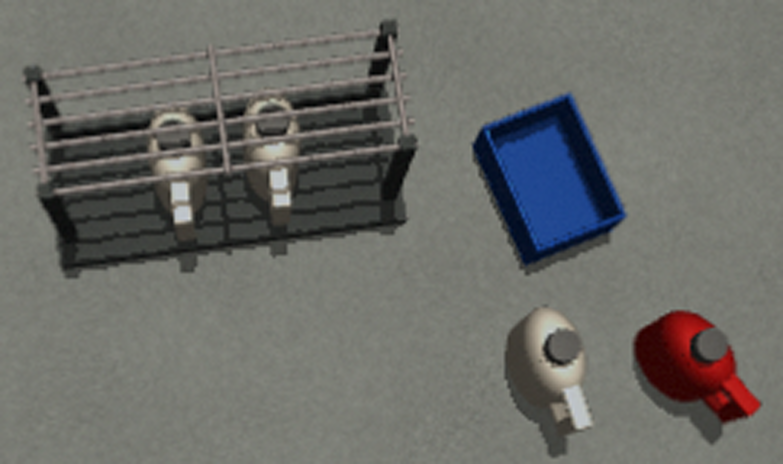

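The enlarged crop confirms the white loose jug: cap at crop (563,347), handle at (577,405), separate from the red one at (700,350). Next I'll fit the poses.

```bash
cat >> h.py <<'E'
from scipy.optimize import least_squares
def sdf_jug(p,q):
    "signed distance-ish of xy points q to jug outline (body ellipse or handle), z 40..115"
    x,y,t=p; c,s=np.cos(t),np.sin(t)
    d=q[:,:2]-[x,y]; X=d[:,0]*c+d[:,1]*s; Y=-d[:,0]*s+d[:,1]*c
    k1=np.hypot(X/46,Y/28); k2=np.hypot(X/46**2,Y/28**2); e=k1*(k1-1)/np.maximum(k2,1e-6)
    bx=np.abs(X+62)-16; by=np.abs(Y)-9
    b=np.hypot(np.maximum(bx,0),np.maximum(by,0))+np.minimum(np.maximum(bx,by),0)
    return np.where(X<-44,b,e)
def fitjug(q,p0):
    r=least_squares(lambda p:sdf_jug(p,q),p0,loss="soft_l1",f_scale=2); return r.x,np.median(np.abs(r.fun))
E
python3 - <<'E'
from h import *
s=np.load("s0.npz"); ti,tp,si,sp=[s[k] for k in("ti","tp","si","sp")]
def near(P,img,c,rad,z0,z1,white=True):
    q=P.reshape(-1,3); i=img.reshape(-1,3).astype(int)
    m=(np.hypot(q[:,0]-c[0],q[:,1]-c[1])<rad)&(q[:,2]>z0)&(q[:,2]<z1)
    if white: m&=(np.ptp(i,axis=1)<60)&(i.max(1)>90)
    return q[m]
# loose
for nm,P,I in(("top",tp,ti),("side",sp,si)):
    cap=near(P,I,(497,-326),60,143,160,False); print(nm,"cap",len(cap),cap.mean(0),np.ptp(cap,axis=0))
    q=near(P,I,(485,-330),95,40,100); print(len(q),fitjug(q,[497,-326,-0.2]))
    hd=near(P,I,(485,-330),95,112,126,False); hd=hd[np.hypot(*(hd[:,:2]-cap[:,:2].mean(0)).T)>52]; print("handle",len(hd),hd.mean(0),hd.max(0)[2])
q=np.vstack([near(P,I,(485,-330),95,40,100) for P,I in((tp,ti),(sp,si))]); print("both",fitjug(q,[497,-326,-0.2]))
# rack
for nm,P in(("top",tp),("side",sp)):
    q=P.reshape(-1,3); m=(q[:,0]>520)&(q[:,0]<820)&(np.abs(q[:,1]-20)<260)
    for z0,z1,l in((10,20,"deck"),(192,214,"shelf")):
        z=q[m&(q[:,2]>z0)&(q[:,2]<z1)]; r=cv2.minAreaRect(z[:,:2].astype(np.float32)); print(nm,l,len(z),np.median(z[:,2]),r,np.round(cv2.boxPoints(r)).tolist())
    for c in((690,40),(690,-30)):
        z=near(P,ti if nm=="top" else si,c,100,40,155); z=z[np.abs(z[:,1]-c[1])<45]; 
        print(nm,c,len(z),[ (h,near(P,ti if nm=='top' else si,c,100,h,h+15).shape[0]) for h in(40,70,100,112,125,140)])
E
```

```text
top cap 110 [ 499.01891528 -325.6391185   148.83772793] [30.50650703 30.33209943 11.96429029]
30 (array([ 4.96683355e+02, -3.23472486e+02,  1.81463116e-01]), np.float64(1.860410184592528))
handle 63 [ 437.54900192 -345.24061654  117.92501076] 123.55990549297599
side cap 42 [ 502.33965095 -319.85564164  145.77339201] [33.30987402 34.5393757   6.65322347]
332 (array([ 4.99512297e+02, -3.22837497e+02,  3.35161898e-01]), np.float64(1.304666044843441))
handle 19 [ 440.1741055  -340.99546585  114.94939438] 117.65900035326501
both (array([ 4.99207739e+02, -3.22926033e+02,  3.36797962e-01]), np.float64(1.5004946110043234))
top deck 2813 14.161497631131851 ((652.2081909179688, 43.43803405761719), (243.14480590820312, 469.48089599609375), 4.761979579925537) [[512.0, 267.0], [551.0, -201.0], [793.0, -180.0], [754.0, 287.0]]
top shelf 2054 199.77746525875614 ((703.7059326171875, -3.302001953125), (126.31000518798828, 349.5442810058594), 8.805829048156738) [[615.0, 160.0], [668.0, -186.0], [793.0, -166.0], [739.0, 179.0]]
top (690, 40) 297 [(40, 5), (70, 0), (100, 1), (112, 22), (125, 316), (140, 91)]
top (690, -30) 288 [(40, 2), (70, 0), (100, 3), (112, 37), (125, 457), (140, 107)]
side deck 1898 12.804101388652782 ((696.2235107421875, -0.5960540771484375), (152.39442443847656, 360.71514892578125), 9.091869354248047) [[592.0, 165.0], [649.0, -191.0], [800.0, -167.0], [743.0, 190.0]]
side shelf 2027 196.95979308056098 ((705.8665771484375, 0.1861114501953125), (128.22622680664062, 350.9638366699219), 8.907886505126953) [[615.0, 164.0], [670.0, -183.0], [796.0, -163.0], [742.0, 183.0]]
side (690, 40) 1118 [(40, 278), (70, 253), (100, 271), (112, 308), (125, 443), (140, 39)]
side (690, -30) 1083 [(40, 215), (70, 207), (100, 224), (112, 288), (125, 497), (140, 42)]
```

```bash
cat >> h.py <<'E'
def tool(yaw,lean,flip=False):
    "tool leaning back by lean from straight down, jaws across yaw direction"
    x=np.array([np.sin(lean)*np.cos(yaw),np.sin(lean)*np.sin(yaw),-np.cos(lean)])
    y=np.array([-np.sin(yaw),np.cos(yaw),0])*(-1 if flip else 1)
    return np.stack([x,y,np.cross(x,y)],1)
def go(Rt,grip):
    "turn then shift to bring grasp point (6 mm ahead of the TCP) to grip"
    s=read_state(); Rc=R.from_euler("xyz",s["tool_rot"]); p=np.array(s["eef_pos"])
    rv=(Rc.inv()*R.from_matrix(Rt)).as_rotvec(degrees=True)
    print("turn deg",np.round(rv,1),"shift in new axes",np.round(Rt.T@(np.array(grip)-6*Rt[:,0]-p),1),"in old",np.round(Rc.as_matrix().T@(np.array(grip)-6*Rt[:,0]-p),1))
E
python3 - <<'E'
from h import *
s=np.load("s0.npz"); ti,tp,si,sp=[s[k] for k in("ti","tp","si","sp")]
yr=np.radians(9.0); o=np.array([695.,-2.5]); Rr=np.array([[np.cos(yr),-np.sin(yr)],[np.sin(yr),np.cos(yr)]])
q=sp.reshape(-1,3); i=si.reshape(-1,3).astype(int); L=(q[:,:2]-o)@Rr
ok=(np.ptp(i,axis=1)<60)&(i.max(1)>100)&(q[:,2]>60)&(q[:,2]<112)&(np.abs(L[:,0])<100)&(np.abs(L[:,1])<140)
print(ok.sum(),np.histogram(L[ok][:,1],np.arange(-140,141,10)))
for c in(30,-40):
    z=L[ok&(np.abs(L[:,1]-c)<38)]; print(c,len(z),fitjug(z,[8,c,0]))
q=tp.reshape(-1,3);Lt=(q[:,:2]-o)@Rr
for lo,hi in((2,80),(-80,2)):
    m=(q[:,2]>143)&(q[:,2]<158)&(Lt[:,1]>lo)&(Lt[:,1]<hi)&(abs(Lt[:,0]-8)<25); print("cap top",Lt[m].mean(0),np.ptp(Lt[m],axis=0))
S=read_state(); print("tool axes\n",np.round(R.from_euler("xyz",S["tool_rot"]).as_matrix(),3))
g=np.array([432.4,-346.2,85]); 
for f in(0,1):
    T=tool(.323,np.radians(38),f); go(T,g-100*T[:,0])
E
```

```text
967 (array([  0,   0,   0,   0,   0,   0,   0,   1,  29,  79, 125, 199,  47,
         0,   0,   0,   0,  23,  52, 124, 119, 169,   0,   0,   0,   0,
         0,   0]), array([-140, -130, -120, -110, -100,  -90,  -80,  -70,  -60,  -50,  -40,
        -30,  -20,  -10,    0,   10,   20,   30,   40,   50,   60,   70,
         80,   90,  100,  110,  120,  130,  140]))
30 284 (array([ 3.16287004e+00,  4.59875136e+01, -6.05797667e-03]), np.float64(1.0295580988541326))
-40 480 (array([ 5.48463163e+00, -4.80473054e+01,  1.54769061e-03]), np.float64(0.9022976545755297))
cap top [-0.35739243 44.20345972] [43.88903506 30.80809117]
cap top [ -2.02777571 -47.52284568] [44.11796902 33.60570465]
tool axes
 [[-0.001  0.432 -0.902]
 [ 0.002 -0.902 -0.432]
 [-1.    -0.002 -0.   ]]
turn deg [-163.8   -3.6   56.4] shift in new axes [138.3 178.9  88.2] in old [  54.9 -158.4 -175.6]
turn deg [ 6.8 38.   2.4] shift in new axes [ 138.3 -178.9  -88.2] in old [  54.9 -158.4 -175.6]
```

Emit:
jog_arm([
  [[0, 0, 0], [5, -26, -29], 0],
  [[0, 0, 0], [10, -26, -29], 0],
  [[0, 0, 0], [10, -26, -29], 0],
  [[0, 0, 0], [10, -26, -29], 0],
  [[0, 0, 0], [10, -26, -29], 0],
  [[0, 0, 0], [10, -26, -29], 0],
  [[1.7, 9.5, 0.6], [0, 0, 0], 0],
  [[1.7, 9.5, 0.6], [0, 0, 0], 0],
])

```text
clock: 1.1
eef_pos: [373.4, -367.9, 169.0]
tool_rot: [3.105, 1.239, 0.358]
force: [-0.1, 0.1, -1.7]
width: 42.9
```

Emit:
jog_arm([
  [[1.7, 9.5, 0.6], [0, 0, 0], 0],
  [[1.7, 9.5, 0.6], [0, 0, 0], 0],
  [[0, 0, 0], [0, 0, 0], 0],
])

```text
clock: 1.48
eef_pos: [364.1, -374.0, 165.6]
tool_rot: [-3.131, 0.924, 0.32]
force: [-0.6, 0.7, -0.7]
width: 42.6
```

```bash
python3 - <<'E'
from h import *
T=tool(.323,np.radians(38),1); go(T,[432.4,-346.2,85])
s=read_state(); print(s["clock"],s["width"],s["eef_pos"],s["qpos"],s["force"])
E
```

```text
turn deg [-0.7  0.9 -0.1] shift in new axes [102.8  -4.7  -8.4] in old [102.7  -5.  -10. ]
1.475 42.60130075724212 [ 364.10895862 -374.0193499   165.58751325] [ 1.59806506  0.67081326 -0.6442913   2.11391042 -0.65176211  0.42784225
  0.41981892] [-0.56512046  0.73216847 -0.73456106]
```

Emit:
jog_arm([
  [[-0.7, 0.9, 0], [0, -5, -9], 0],
  [[0, 0, 0], [25, 0, 0], 0],
  [[0, 0, 0], [25, 0, 0], 0],
  [[0, 0, 0], [25, 0, 0], 0],
  [[0, 0, 0], [20, 0, 0], 0],
  [[0, 0, 0], [8, 0, 0], 0],
  [[0, 0, 0], [0, 0, 0], 0],
])

```text
clock: 2.35
eef_pos: [438.5, -339.9, 93.5]
tool_rot: [3.13, 0.909, 0.337]
force: [0.5, -0.0, -0.2]
width: 42.8
```

```bash
python3 - <<'E'
from h import *
T=tool(.323,np.radians(38),1); go(T,[432.4,-346.2,85])
a,_=grab("side");b,_=grab("top")
A=cv2.resize(a["img"][130:260,170:290],(480,520),interpolation=cv2.INTER_CUBIC);B=cv2.resize(b["img"][200:290,340:410],(404,520),interpolation=cv2.INTER_CUBIC)
cv2.imwrite("pics/b.png",np.hstack([A,B])[:,:800,::-1])
E
```

```text
turn deg [1.3 0.1 0.5] shift in new axes [-4.   4.1 11.4] in old [-4.1  3.8 11.5]
```

View pics/b.png

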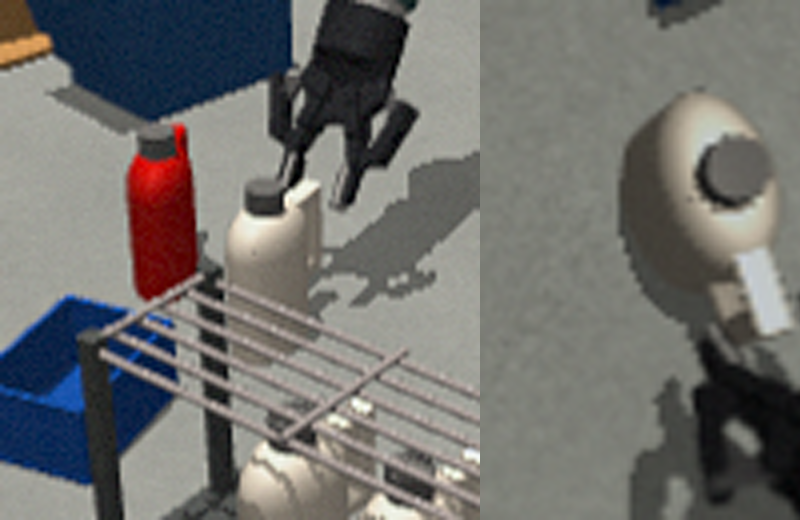

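```bash
python3 - <<'E'
from h import *
s=read_state(); p=np.array(s["eef_pos"]); print(p,s["tool_rot"],s["clock"])
M=R.from_euler("xyz",s["tool_rot"]).as_matrix(); g=p+6*M[:,0]; print("grasp",g,"x",M[:,0],"y",M[:,1])
for n in("top","side"):
    d,P=grab(n); q=P.reshape(-1,3); i=d["img"].reshape(-1,3)
    t=(q-p)@M
    m=(i.max(1)<70)&(np.abs(t[:,1])<70)&(np.abs(t[:,2])<60)&(t[:,0]<60)&(t[:,0]>-150)&(q[:,2]>15)
    for a in range(-120,60,15):
        k=m&(t[:,0]>=a)&(t[:,0]<a+15)
        if k.sum()>3: print(n,a,k.sum(),"y",np.percentile(t[k,1],[2,98]).round(),"z",np.percentile(t[k,2],[2,98]).round())
    w=(i.min(1)>150)&(np.abs(t[:,1])<40)&(np.abs(t[:,2])<50)&(np.abs(t[:,0])<50)
    if w.sum(): print("white",w.sum(),np.percentile(t[w],[2,50,98],axis=0).round())
E
```

```text
[ 437.3026225  -341.41264542   93.67926766] [3.1300099  0.90930501 0.33294089] 2.45
grasp [ 440.78598547 -340.20804934   88.94480563] x [ 0.58056049  0.20076601 -0.789077  ] y [ 0.33543949 -0.94203488  0.00711506]
top -120 208 y [-63.  65.] z [-19.  11.]
top -105 149 y [-61.  63.] z [-19.   1.]
top -90 114 y [-54.  57.] z [-17.  11.]
top -75 124 y [-51.  56.] z [-14.  13.]
top -60 59 y [-45.  49.] z [-13.   8.]
top -45 29 y [-33.  34.] z [-10.   7.]
top -30 30 y [-32.  35.] z [-10.   8.]
top -15 8 y [-23.  25.] z [-7. 12.]
top 0 9 y [-5. -2.] z [-18.  19.]
top 15 19 y [-21.  -3.] z [-44.  29.]
top 30 17 y [-22.  -5.] z [-50.  18.]
top 45 34 y [-23.  -7.] z [-53.  15.]
white 107 [[-28.  -3. -49.]
 [-12.   5. -25.]
 [  1.  15.  -6.]]
side -120 101 y [-62.  57.] z [-18.   0.]
side -105 138 y [-68.  60.] z [-19.   7.]
side -90 125 y [-63.  55.] z [-16.  16.]
side -75 104 y [-60.  51.] z [-17.  14.]
side -60 67 y [-53.  45.] z [-14.  11.]
side -45 31 y [-37.  33.] z [-9. 10.]
side -30 25 y [-37.  33.] z [-9.  9.]
white 37 [[-28. -25. -49.]
 [-11.   1. -18.]
 [  7.  25.   3.]]
```

Emit:
jog_arm([
  [[0, 0, 0], [-3, 4, 6], 0],
  [[0, 0, 0], [0, 0, 5], 0],
  [[0, 0, 0], [0, 0, 0], 0],
])

```text
clock: 2.92
eef_pos: [426.1, -350.8, 88.0]
tool_rot: [3.133, 0.91, 0.33]
force: [-0.7, -0.1, 0.3]
width: 42.3
```

```bash
python3 - <<'E'
from h import *
T=tool(.323,np.radians(38),1); go(T,[432.4,-346.2,85])
s=read_state(); p=np.array(s["eef_pos"]); M=R.from_euler("xyz",s["tool_rot"]).as_matrix(); print(s["force"])
# jug-frame view of handle top from the top camera
d,P=grab("top"); q=P.reshape(-1,3); i=d["img"].reshape(-1,3)
t=(q-p)@M
w=(i.min(1)>140)&(np.abs(q[:,2]-118)<7)&(np.hypot(q[:,0]-435,q[:,1]+346)<35)
z=q[w][:,:2]; r=cv2.minAreaRect(z.astype(np.float32)); print(w.sum(),r,z.mean(0)); print("white in tool y",np.percentile(t[w,1],[3,50,97]))
E
```

```text
turn deg [0.8 0.1 0.2] shift in new axes [ 1.  -2.4 -4. ] in old [ 1.  -2.3 -4. ]
[-0.69112765 -0.12732916  0.30309136]
92 ((446.6994323730469, -343.08123779296875), (43.75086975097656, 16.533903121948242), 16.055150985717773) [ 446.63111221 -343.25161794]
white in tool y [-7.52396235 -0.43615684  7.40616166]
```

Emit:
jog_arm([
  [[0, 0, 0], [1, 0, -4], 0],
  [[0, 0, 0], [0, 0, 0], 1],
  [[0, 0, 0], [0, 0, 0], 1],
  [[0, 0, 0], [0, 0, 0], 1],
  [[0, 0, 0], [0, 0, 0], 1],
  [[0, 0, 0], [0, 0, 0], 1],
])

```text
clock: 3.72
eef_pos: [430.8, -348.7, 90.5]
tool_rot: [3.132, 0.908, 0.331]
force: [-2.2, 0.4, 5.0]
width: 15.5
```

```bash
python3 - <<'E'
from h import *
T=tool(.323,np.radians(38),1); go(T,[432.4,-346.2,85])
s=read_state(); print(s["force"],s["torque"],s["width"])
M=R.from_euler("xyz",s["tool_rot"]).as_matrix();print("world up in tool",M.T@[0,0,1.])
E
```

```text
turn deg [0.9 0.  0.3] shift in new axes [-0.2 -1.9  1.6] in old [-0.2 -1.9  1.5]
[-2.18081528  0.36808797  4.9952254 ] [0.146936   0.20240728 0.05623778] 15.537469265445093
world up in tool [-0.78851765  0.00596057 -0.61498324]
```

Emit:
jog_arm([
  [[0, 0, 0], [-4, 0, -3], 1],
  [[0, 0, 0], [-6, 0, -5], 1],
  [[0, 0, 0], [-8, 0, -6], 1],
  [[0, 0, 0], [-8, 0, -6], 1],
  [[0, 0, 0], [-6, 0, -5], 1],
  [[0, 0, 0], [0, 0, 0], 1],
])

```text
clock: 4.47
eef_pos: [430.8, -348.9, 131.5]
tool_rot: [3.129, 0.909, 0.329]
force: [-0.7, 0.0, -4.4]
width: 14.9
```

```bash
cat >> h.py <<'E'
def jugaxis(near,rad=45):
    "tilt of the held jug from the cap top plane and body; near = expected origin xy"
    s=read_state(); 
    for n in("side","top"):
        d,P=grab(n); q=P.reshape(-1,3); i=d["img"].reshape(-1,3).astype(int)
        m=(np.hypot(q[:,0]-near[0],q[:,1]-near[1])<rad)&(q[:,2]>125)&(np.ptp(i,axis=1)<30)&(i.max(1)<150)
        if m.sum()>10:
            c=q[m]; print(n,"cap",m.sum(),np.median(c,0).round(1),"zmax",np.percentile(c[:,2],95).round(1))
        globals()["last_"+n]=(d,P)
E
python3 - <<'E'
from h import *
s=read_state(); print(s["eef_pos"],s["force"],s["torque"],s["width"])
jugaxis([499,-323])
import h
d,P=h.last_side; c=d["img"][130:260,190:310]; cv2.imwrite("pics/c.png",cv2.resize(c,None,fx=4.5,fy=4.5,interpolation=cv2.INTER_CUBIC)[...,::-1])
E
```

```text
[ 430.79980543 -348.896944    131.53707498] [-0.69717205  0.00594267 -4.43128508] [-0.50749526  1.3918774   0.00427757] 14.906256026670421
side cap 161 [ 508.3 -307.9  162.2] zmax 179.4
top cap 331 [ 496.5 -318.1  150.9] zmax 183.1
```

View pics/c.png

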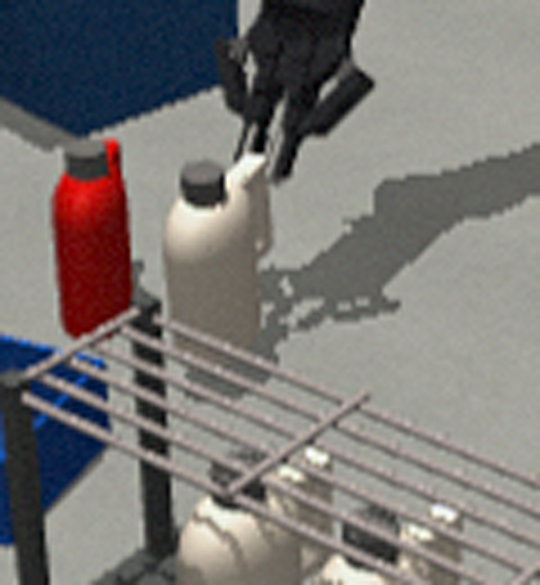

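```bash
cat >> h.py <<'E'
def tilt(jaws=True,lift=None):
    "nose-down tilt: fit pitch + position of held jug to white/grey points around, jug frame from tool"
    s=read_state(); M=R.from_euler("xyz",s["tool_rot"]).as_matrix(); g=np.array(s["eef_pos"])+6*M[:,0]
    yaw=np.arctan2(M[1,0],M[0,0]); Rz=R.from_euler("z",yaw).as_matrix()
    out=[]
    for n in("side","top"):
        d,P=grab(n); q=(P.reshape(-1,3)-g)@Rz; i=d["img"].reshape(-1,3).astype(int)
        m=(q[:,0]>-14)&(q[:,0]<125)&(np.abs(q[:,1])<34)&(q[:,2]>-80)&(q[:,2]<75)&(np.ptp(i,axis=1)<60)&(i.max(1)>110)
        out.append(q[m])
    q=np.vstack(out)
    def f(p):
        a,dx,dz,dy,w=p
        L=R.from_euler("zy",[w,a]).apply(q-[dx,dy,dz],inverse=True)+[-70,0,85]   # jug frame, rotated about grip
        k=np.interp(L[:,2],[95,110,122,128],[1,.93,.72,.5])
        A,B=46*k,28*k
        k1=np.hypot(L[:,0]/A,L[:,1]/B);k2=np.hypot(L[:,0]/A**2,L[:,1]/B**2); e=k1*(k1-1)/np.maximum(k2,1e-6)
        e=np.where(L[:,2]>128,L[:,2]-128,e)
        bx=np.abs(L[:,0]+61)-17;by=np.abs(L[:,1])-9;bz=np.abs(L[:,2]-78)-41
        b=np.maximum(np.maximum(bx,by),bz)
        return np.where(np.abs(e)<np.abs(b),e,b)
    r=least_squares(f,[0.05,0,0,0,0],loss="soft_l1",f_scale=1.5)
    print("n",[len(o) for o in out],"nose-down deg %.1f dx %.1f dz %.1f dy %.1f dyaw %.1f"%(np.degrees(r.x[0]),*r.x[1:4],np.degrees(r.x[4])),"res",np.median(np.abs(r.fun)).round(2),"toolyaw",np.degrees(yaw).round(1),"grasp",g.round(1))
    return r.x,g,yaw
E
python3 - <<'E'
from h import *
tilt()
E
```

```text
n [569, 454] nose-down deg 5.2 dx -2.8 dz -3.0 dy -2.0 dyaw 1.9 res 2.01 toolyaw 18.9 grasp [ 433.9 -347.6  125.9]
```

```bash
python3 - <<'E'
from h import *
T=tool(np.radians(9),np.radians(44),1); go(T,[468,-42,124])
E
```

```text
turn deg [8.  6.1 6.6] shift in new axes [  57.8 -296.9  -56.8] in old [  82.3 -277.5 -104.8]
```

Emit:
jog_arm([
  [[0, 0, 0], [4, -14, -5], 1],
  [[0, 0, 0], [8, -26, -10], 1],
  [[0, 0, 0], [9, -32, -12], 1],
  [[0, 0, 0], [10, -32, -12], 1],
  [[0, 0, 0], [10, -32, -12], 1],
  [[0, 0, 0], [10, -32, -12], 1],
  [[0, 0, 0], [10, -32, -12], 1],
  [[0, 0, 0], [9, -32, -12], 1],
])

```text
clock: 5.68
eef_pos: [452.5, -145.7, 196.1]
tool_rot: [-2.999, 0.952, 0.52]
force: [-0.8, 0.4, -3.1]
width: 15.3
```

Emit:
jog_arm([
  [[0, 0, 0], [7, -26, -10], 1],
  [[0, 0, 0], [5, -20, -7], 1],
  [[2, 1.5, 1.6], [0, 0, 0], 1],
  [[2, 1.5, 1.6], [0, 0, 0], 1],
  [[2, 1.5, 1.6], [0, 0, 0], 1],
  [[2, 1.5, 1.6], [0, 0, 0], 1],
  [[0, 0, 0], [0, 0, 0], 1],
])

```text
clock: 6.55
eef_pos: [455.0, -127.8, 251.2]
tool_rot: [-2.946, 0.913, 0.413]
force: [0.5, 0.6, -4.1]
width: 15.3
```

```bash
python3 - <<'E'
from h import *
T=tool(np.radians(9),np.radians(44),1); go(T,[468,-42,124]); print(read_state()["qpos"].round(2) if hasattr(read_state()["qpos"],'round') else read_state()["qpos"])
tilt()
a,P=grab("side"); c=a["img"][140:320,180:400]; cv2.imwrite("pics/d.png",cv2.resize(c,None,fx=3,fy=3,interpolation=cv2.INTER_CUBIC)[...,::-1])
E
```

```text
turn deg [-0.1  7.2  8.9] shift in new axes [103.7 -82.7  69.5] in old [123.1 -65.   55.3]
[ 1.3   0.39 -0.9   2.36 -1.1   0.23  0.2 ]
n [1060, 524] nose-down deg 4.8 dx -2.2 dz -5.9 dy -1.0 dyaw -6.5 res 2.57 toolyaw 23.6 grasp [ 458.4 -126.4  246.5]
```

View pics/d.png

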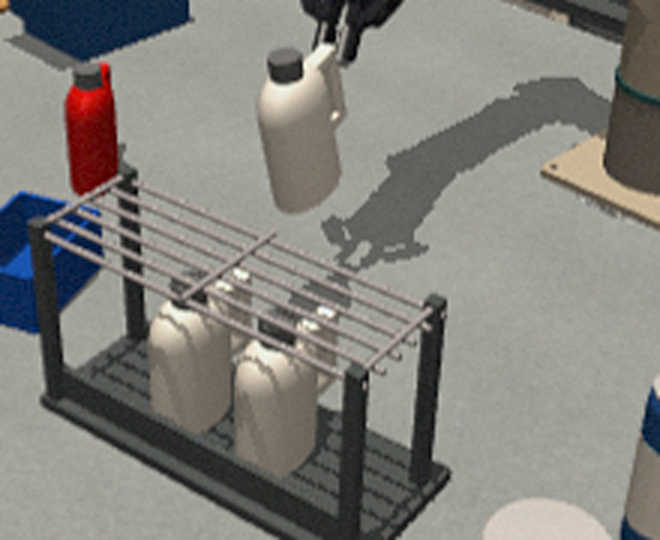

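```bash
cat > kin.py <<'E'
import numpy as np, itertools
from scipy.spatial.transform import Rotation as R
def chain(q,s,L):
    "L: h,L1,L2,Lt, elbow offset a, wrist offset b, lateral y offsets"
    h,L1,L2,Lt,a,b,t0=L[:7]; Ro=R.identity(); p=np.zeros(3); pts=[]
    offs=[[0,0,0],[0,0,h],[0,0,0],[a,0,L1],[-a,0,0],[0,0,L2],[b,0,0]]
    for k,ax in enumerate("zyzyzyz"):
        p=p+Ro.apply(offs[k]); pts.append(p); Ro=Ro*R.from_euler(ax,s[k]*q[k])
    p=p+Ro.apply([0,0,Lt]); pts.append(p)
    # tool axes: x along chain z, y across
    M=Ro.as_matrix(); X=M[:,2]; Y=M@[-np.sin(t0),np.cos(t0),0]
    return p,np.stack([X,Y,np.cross(X,Y)],1),pts
E
python3 - <<'E'
from h import *; from kin import *
import json
s=read_state()
data=[([1.058,.628,.038,1.517,-.027,.996,-.02],[280.88,-586.19,224.01],[-1.5795557,1.5691015,2.00878741]),
([1.59806506,.67081326,-.6442913,2.11391042,-.65176211,.42784225,.41981892],[364.109,-374.019,165.588],[-3.131,.924,.32]),
(list(s["qpos"]),list(s["eef_pos"]),list(s["tool_rot"]))]
print(s["qpos"],s["eef_pos"],s["tool_rot"])
best=[]
for sg in itertools.product([1,-1],repeat=4):
    S=[sg[0],1,sg[1],1,sg[2],1,sg[3]]
    for t0 in(0,np.pi,np.pi/2,-np.pi/2):
        def f(L):
            o=[]
            for q,p,r in data:
                P,M,_=chain(q,S,L); o+=list((P-p)/10)+list((M-R.from_euler("xyz",r).as_matrix()).ravel()*10)
            return o
        r=least_squares(f,[360,450,450,250,0,0,t0]); best.append((r.cost,S,r.x.tolist()))
best.sort(key=lambda b:b[0])
for b in best[:4]: print(round(b[0],3),b[1],np.round(b[2],2))
json.dump(best[0],open("kin.json","w"))
E
```

```text
[ 1.29794126  0.38875148 -0.89505048  2.3612019  -1.09933859  0.23358394
  0.19652372] [ 455.0792212  -127.55112649  250.73885304] [-2.94513108  0.91370139  0.41419002]
4.118 [-1, 1, -1, 1, -1, 1, -1] [319.85 536.69 373.37 325.51   1.88 -16.33  -4.71]
4.118 [-1, 1, -1, 1, -1, 1, -1] [319.85 536.69 373.37 325.51   1.88 -16.33   1.57]
4.118 [-1, 1, -1, 1, -1, 1, -1] [319.85 536.69 373.37 325.51   1.88 -16.33   1.57]
4.118 [-1, 1, -1, 1, -1, 1, -1] [319.85 536.69 373.37 325.51   1.88 -16.33   1.57]
```

```bash
cat >> kin.py <<'E'
import json
from scipy.optimize import least_squares
lo=np.array([-3.06,-.37,-1.25,.18,-1.1,.23,-2.94]);hi=np.array([3.06,2.12,1.32,2.47,4.24,1.98,2.94])
_,S,L=json.load(open("kin.json"))
def ik(p,M,q0,w=0.0,qref=None):
    def f(q):
        P,N,_=chain(q,S,L); e=list((P-p)/10)+list((N-M).ravel()*10)
        if w: e+=list(w*(q-qref))
        return e
    r=least_squares(f,np.clip(q0,lo+1e-3,hi-1e-3),bounds=(lo,hi)); P,N,_=chain(r.x,S,L)
    return r.x,np.linalg.norm(P-p),np.degrees(np.linalg.norm(R.from_matrix(N.T@M).as_rotvec()))
E
python3 - <<'E'
from h import *; from kin import *
s=read_state(); q=np.array(s["qpos"]); P,N,_=chain(q,S,L); print("now",P,np.degrees(R.from_matrix(N.T@R.from_euler("xyz",s["tool_rot"]).as_matrix()).as_rotvec()).round(1))
q1=[1.058,.628,.038,1.517,-.027,.996,-.02];P,N,_=chain(q1,S,L);print("start",P,N[:,0])
yr=np.radians(9); o=np.array([695.,-2.5]); Rr=np.array([[np.cos(yr),-np.sin(yr)],[np.sin(yr),np.cos(yr)]])
rng=np.random.default_rng(0)
for nm,rx,z in(("final",-60,102),("stage",-220,110)):
  for lean in(30,36,43):
    for fl in(0,1):
        T=tool(yr,np.radians(lean),fl); g=np.r_[o+Rr@[rx,-1.3],z]-6*T[:,0]; sols=[]
        for _ in range(25):
            x,a,b=ik(g,T,rng.uniform(lo,hi),.02,(lo+hi)/2)
            if a<8 and b<3 and not any(np.abs(x-y).max()<.3 for y in sols): sols.append(x)
        print(nm,lean,fl,[(x.round(2).tolist(),round(float(np.minimum(x-lo,hi-x).min()),2)) for x in sols])
E
```

```text
now [ 452.67014316 -127.62186353  247.60732637] [-0. -0.  0.]
start [ 304.86486668 -571.78343064  226.49183053] [ 8.10244635e-04 -8.19826840e-04 -9.99999336e-01]
final 30 0 [([0.53, 0.77, -0.64, 2.08, 2.03, 0.3, -0.09], 0.07), ([-0.05, 0.68, 0.15, 2.08, 4.14, 0.23, -2.41], 0.0)]
final 30 1 [([-0.05, 0.68, 0.15, 2.08, 4.14, 0.23, 0.73], 0.0), ([0.46, 0.74, -0.52, 2.08, 2.14, 0.23, 2.92], 0.0), ([0.8, 1.05, -1.18, 2.1, 1.86, 0.77, -2.9], 0.04)]
final 36 0 [([0.68, 0.88, -0.85, 2.16, 2.29, 0.51, -0.25], 0.28)]
final 36 1 [([0.86, 1.13, -1.25, 2.14, 2.01, 0.83, -2.94], 0.0), ([0.13, 0.69, -0.06, 2.14, 3.5, 0.32, 1.45], 0.09)]
final 43 0 [([0.76, 0.98, -0.96, 2.24, 2.52, 0.71, -0.37], 0.23)]
final 43 1 [([0.03, 0.72, 0.11, 2.24, 3.56, 0.6, 1.37], 0.23)]
stage 30 0 [([0.84, 0.76, -0.92, 2.47, 2.34, 0.55, -0.35], 0.0)]
stage 30 1 [([0.22, 0.55, -0.05, 2.46, 3.52, 0.39, 1.52], 0.01)]
stage 36 0 []
stage 36 1 []
stage 43 0 []
stage 43 1 []
```

```bash
python3 - <<'E'
from h import *; from kin import *
qn=np.array(read_state()["qpos"])
rng=np.random.default_rng(1); q0s=[[.76,.98,-.96,2.24,2.4,.6,-.3]]+[rng.uniform(lo,hi) for _ in range(4)]
for c in((490,-260),(470,-300),(540,-260)):
  for yaw in(-10,5,20):
    for lean in(36,42):
        T=tool(np.radians(yaw),np.radians(lean),0); g=np.r_[c,88]-6*T[:,0]; best=(-1,None)
        for q0 in q0s:
            x,a,b=ik(g,T,q0,.02,(lo+hi)/2); m=np.minimum(x-lo,hi-x).min()
            if a<8 and b<3 and m>best[0]: best=(round(m,2),x.round(2).tolist())
        T=tool(np.radians(yaw),np.radians(lean),1); x,a,b=ik(np.r_[c,88]-6*T[:,0],T,qn)
        print(c,yaw,lean,"flip0",best,"flip1",round(a),round(b),round(np.minimum(x-lo,hi-x).min(),2))
E
```

```text
(490, -260) -10 36 flip0 (np.float64(0.12), [1.28, 0.92, -0.93, 2.35, 2.48, 0.58, -0.26]) flip1 10 17 0.0
(490, -260) -10 42 flip0 (np.float64(0.06), [1.34, 1.02, -0.99, 2.41, 2.66, 0.73, -0.33]) flip1 13 22 0.0
(490, -260) 5 36 flip0 (np.float64(0.1), [1.38, 0.95, -0.94, 2.26, 2.4, 0.33, 0.15]) flip1 7 11 0.0
(490, -260) 5 42 flip0 (np.float64(0.16), [1.48, 1.08, -1.05, 2.31, 2.54, 0.44, 0.12]) flip1 9 15 0.0
(490, -260) 20 36 flip0 (np.float64(0.0), [1.47, 1.03, -1.02, 2.18, 1.64, 0.23, 1.2]) flip1 2 4 0.0
(490, -260) 20 42 flip0 (np.float64(0.0), [1.28, 0.86, -0.65, 2.21, 4.24, 0.23, -1.46]) flip1 4 6 0.0
(470, -300) -10 36 flip0 (np.float64(0.15), [1.4, 0.93, -0.94, 2.32, 2.47, 0.5, -0.15]) flip1 9 15 0.0
(470, -300) -10 42 flip0 (np.float64(0.09), [1.47, 1.04, -1.02, 2.38, 2.64, 0.64, -0.2]) flip1 12 20 0.0
(470, -300) 5 36 flip0 (np.float64(0.0), [1.17, 0.76, -0.5, 2.22, 3.94, 0.23, -1.44]) flip1 5 9 0.0
(470, -300) 5 42 flip0 (np.float64(0.1), [1.58, 1.08, -1.03, 2.26, 2.49, 0.33, 0.25]) flip1 7 12 0.0
(470, -300) 20 36 flip0 (np.float64(0.09), [1.59, 1.09, -1.1, 2.14, 1.39, 0.32, 1.54]) flip1 1 2 0.0
(470, -300) 20 42 flip0 (np.float64(0.0), [1.65, 1.15, -1.1, 2.16, 1.5, 0.23, 1.5]) flip1 2 3 0.0
(540, -260) -10 36 flip0 (np.float64(0.23), [1.18, 0.91, -0.88, 2.24, 2.42, 0.52, -0.25]) flip1 9 15 0.0
(540, -260) -10 42 flip0 (np.float64(0.16), [1.24, 1.01, -0.96, 2.31, 2.6, 0.68, -0.33]) flip1 11 20 0.0
(540, -260) 5 36 flip0 (np.float64(0.05), [1.27, 0.94, -0.89, 2.16, 2.34, 0.28, 0.15]) flip1 6 10 0.0
(540, -260) 5 42 flip0 (np.float64(0.18), [1.38, 1.07, -1.02, 2.22, 2.5, 0.41, 0.1]) flip1 8 14 0.0
(540, -260) 20 36 flip0 (np.float64(0.0), [1.38, 1.04, -0.99, 2.08, 1.51, 0.23, 1.27]) flip1 2 3 0.0
(540, -260) 20 42 flip0 (np.float64(0.0), [1.17, 0.87, -0.62, 2.13, 4.24, 0.23, -1.53]) flip1 3 5 0.0
```

```bash
python3 - <<'E'
from h import *
T=tool(np.radians(20),np.radians(38),1); go(T,[455,-310,160])
s=np.load("s0.npz"); P=s["tp"]; I=s["ti"].astype(int)
m=(I[...,2]>I[...,0]+40)&(P[...,2]>40); m[:, :340]=0; m[:,420:]=0; m[250:]=0
q=P[m]; print("bin",cv2.boxPoints(cv2.minAreaRect(q[:,:2].astype(np.float32))).round())
E
```

```text
turn deg [-8.3  0.6  2.2] shift in new axes [ 27.  171.4 105.1] in old [ 21.  185.7  78.9]
bin [[ 603. -317.]
 [ 641. -410.]
 [ 771. -357.]
 [ 732. -263.]]
```

Emit:
jog_arm([
  [[0, 0, 0], [1, 12, 4], 1],
  [[0, 0, 0], [3, 25, 9], 1],
  [[0, 0, 0], [3, 30, 12], 1],
  [[0, 0, 0], [4, 30, 13], 1],
  [[0, 0, 0], [4, 30, 13], 1],
  [[0, 0, 0], [3, 30, 13], 1],
  [[0, 0, 0], [3, 28, 15], 1],
  [[0, 0, 0], [0, 0, 0], 1],
])

```text
clock: 7.7
eef_pos: [450.5, -315.8, 162.6]
tool_rot: [-2.947, 0.916, 0.405]
force: [-0.7, 0.8, -4.5]
width: 15.4
```

```bash
python3 - <<'E'
from h import *
T=tool(np.radians(20),np.radians(38),1); go(T,[455,-310,100]); s=read_state(); print(s["clock"],[round(float(v),4) for v in s["qpos"]],[round(float(v),2) for v in s["eef_pos"]],[round(float(v),4) for v in s["tool_rot"]])
tilt()
E
```

```text
turn deg [-8.6  0.7  1.9] shift in new axes [47.1 -3.9 33.6] in old [47.5  2.7 33.2]
7.7 [1.3569, 0.6719, -0.5983, 2.1084, -0.8136, 0.3759, 0.2932] [450.49, -315.76, 162.57] [-2.9475, 0.9162, 0.4051]
n [894, 496] nose-down deg 4.6 dx -2.7 dz -3.6 dy 0.6 dyaw -7.4 res 2.77 toolyaw 23.2 grasp [ 453.8 -314.3  157.8]
```

Emit:
jog_arm([
  [[-4.3, 0.3, 1], [0, 0, 0], 1],
  [[-4.3, 0.3, 1], [0, 0, 0], 1],
  [[0, 0, 0], [15, 0, 10], 1],
  [[0, 0, 0], [16, 0, 11], 1],
  [[0, 0, 0], [12, 0, 9], 1],
  [[0, 0, 0], [6, 0, 4], 1],
  [[0, 0, 0], [3, 0, 2], 1],
  [[0, 0, 0], [0, 0, 0], 1],
])

```text
clock: 8.8
eef_pos: [455.2, -314.9, 106.6]
tool_rot: [-3.13, 0.909, 0.37]
force: [-0.2, -0.1, -4.5]
width: 15.0
```

```bash
python3 - <<'E'
from h import *
T=tool(np.radians(20),np.radians(38),1); go(T,[455,-310,90]); s=read_state(); print(s["force"],s["clock"],[round(float(v),4) for v in s["qpos"]],[round(float(v),2) for v in s["eef_pos"]],[round(float(v),4) for v in s["tool_rot"]])
tilt()
E
```

```text
turn deg [0.3 0.1 0.7] shift in new axes [ 8.  -4.7  9. ] in old [ 8.1 -4.6  9. ]
[-0.16613745 -0.13361951 -4.52109303] 8.8 [1.3571, 0.7959, -0.6205, 2.1498, -1.0995, 0.2328, 0.7913] [455.19, -314.93, 106.6] [-3.1296, 0.9085, 0.37]
n [517, 432] nose-down deg 5.0 dx -3.0 dz -2.6 dy -2.4 dyaw 1.1 res 2.13 toolyaw 21.2 grasp [ 458.6 -313.6  101.9]
```

Emit:
jog_arm([
  [[0, 0, 0], [5, 0, 4], 1],
  [[0, 0, 0], [4, 0, 4], 1],
  [[0, 0, 0], [2, 0, 2], 1],
  [[0, 0, 0], [0, 0, 0], 1],
])

```text
clock: 9.4
eef_pos: [454.0, -318.6, 94.3]
tool_rot: [-3.12, 0.91, 0.383]
force: [0.5, 0.7, -1.4]
width: 14.8
```

```bash
python3 - <<'E'
from h import *
s=read_state(); print(s["force"],s["clock"],[round(float(v),4) for v in s["qpos"]],[round(float(v),2) for v in s["eef_pos"]],[round(float(v),4) for v in s["tool_rot"]])
tilt()
E
```

```text
[ 0.50713265  0.67375942 -1.37503174] 9.4 [1.3552, 0.8222, -0.6085, 2.1392, -1.0994, 0.2333, 0.8111] [453.98, -318.57, 94.28] [-3.1196, 0.9097, 0.383]
n [559, 443] nose-down deg 0.8 dx -1.4 dz -2.4 dy -1.1 dyaw 0.1 res 2.04 toolyaw 21.9 grasp [ 457.4 -317.2   89.5]
```

Emit:
jog_arm([
  [[0, 0, 0], [0, 0, 0], 0],
  [[0, 0, 0], [0, 0, 0], 0],
  [[0, 0, 0], [-8, 0, 0], 0],
  [[0, 0, 0], [-25, 0, 0], 0],
  [[0, 0, 0], [-30, 0, 0], 0],
  [[0, 0, 0], [-30, 0, 0], 0],
  [[0, -7, 0], [-20, 0, 0], 0],
  [[0, -9, 0], [0, 0, 0], 0],
])

```text
clock: 10.5
eef_pos: [386.9, -347.3, 185.2]
tool_rot: [-3.111, 1.194, 0.386]
force: [0.1, 0.9, -1.3]
width: 42.5
```

```bash
cat >> h.py <<'E'
def log():
    s=read_state(); print(round(s["clock"],2),[round(float(v),3) for v in s["qpos"]],[round(float(v),1) for v in s["eef_pos"]],np.round(R.from_euler("xyz",s["tool_rot"]).as_matrix(),2).tolist(),round(s["width"],1))
    import json; open("log.jsonl","a").write(json.dumps([list(map(float,s[k])) for k in("qpos","eef_pos","tool_rot")])+"\n")
E
cat > log.jsonl <<'E'
[[1.29794126,0.38875148,-0.89505048,2.3612019,-1.09933859,0.23358394,0.19652372],[455.0792212,-127.55112649,250.73885304],[-2.94513108,0.91370139,0.41419002]]
[[1.3569,0.6719,-0.5983,2.1084,-0.8136,0.3759,0.2932],[450.49,-315.76,162.57],[-2.9475,0.9162,0.4051]]
[[1.3571,0.7959,-0.6205,2.1498,-1.0995,0.2328,0.7913],[455.19,-314.93,106.6],[-3.1296,0.9085,0.37]]
[[1.3552,0.8222,-0.6085,2.1392,-1.0994,0.2333,0.8111],[453.98,-318.57,94.28],[-3.1196,0.9097,0.383]]
[[1.59806506,0.67081326,-0.6442913,2.11391042,-0.65176211,0.42784225,0.41981892],[364.109,-374.019,165.588],[-3.131,0.924,0.32]]
[[1.058,0.628,0.038,1.517,-0.027,0.996,-0.02],[280.88,-586.19,224.01],[-1.5795557,1.5691015,2.00878741]]
E
python3 - <<'E'
from h import *; import json
log()
D=[json.loads(l) for l in open("log.jsonl")]
S=[-1,1,-1,1,-1,1,-1]
# general offsets: base frame + 7 link offsets; ridge
def fk(q,o):
    Ro=R.identity(); p=np.array(o[0])
    for k,ax in enumerate("zyzyzyz"):
        Ro=Ro*R.from_euler(ax,S[k]*q[k]); p=p+Ro.apply(o[k+1])
    return p,Ro.as_matrix()
o0=np.zeros((8,3)); o0[0,2]=320;o0[3,2]=480;o0[5,2]=400;o0[7,2]=300
A=[];b=[]
for q,p,r in D:
    rows=[np.eye(3)]; Ro=R.identity()
    for k,ax in enumerate("zyzyzyz"):
        Ro=Ro*R.from_euler(ax,S[k]*q[k]); rows.append(Ro.as_matrix())
    A.append(np.hstack(rows)); b.append(p)
    Mt=R.from_euler("xyz",r).as_matrix(); M=Ro.as_matrix(); print("ori err",np.round((M.T@Mt),3).tolist())
A=np.vstack(A);b=np.hstack(b); lam=.3
x=np.linalg.lstsq(np.vstack([A,lam*np.eye(24)]),np.r_[b,lam*o0.ravel()],rcond=None)[0]
print(x.reshape(8,3).round(1),(A@x-b).round(1)); np.save("off.npy",x.reshape(8,3))
E
```

```text
10.5 [0.997, 0.483, -0.104, 2.052, -0.593, 0.584, 0.187] [386.9, -347.3, 185.2] [[0.34, 0.35, -0.87], [0.14, -0.94, -0.32], [-0.93, -0.01, -0.37]] 42.5
ori err [[0.0, -1.0, 0.0], [-0.0, -0.0, -1.0], [1.0, 0.0, -0.0]]
ori err [[-0.0, -1.0, 0.0], [0.0, -0.0, -1.0], [1.0, -0.0, 0.0]]
ori err [[0.0, -1.0, -0.0], [-0.0, 0.0, -1.0], [1.0, 0.0, -0.0]]
ori err [[-0.0, -1.0, -0.0], [-0.0, 0.0, -1.0], [1.0, -0.0, -0.0]]
ori err [[-0.0, -1.0, 0.0], [-0.0, -0.0, -1.0], [1.0, -0.0, -0.0]]
ori err [[0.003, -1.0, 0.001], [-0.0, -0.001, -1.0], [1.0, 0.003, -0.0]]
ori err [[-0.0, -1.0, 0.0], [-0.0, -0.0, -1.0], [1.0, -0.0, -0.0]]
[[ -3.7  -8.2 328.2]
 [  1.4  -4.3   8.2]
 [  2.4  -4.3  22. ]
 [  8.8  -7.6 502. ]
 [-10.5  -7.6  -2.9]
 [  9.9   5.9 397.1]
 [  6.3   5.9   7.7]
 [  0.9  -5.2 307.7]] [ 1.6 -0.1 -1.1 -2.3  1.  -0.7 -0.3  0.8  1.6 -0.4  0.9  1.9 -0.3 -1.5
 -1.1  3.1  2.8  1.2 -1.1 -3.2 -2.6]
```

```bash
cat >> kin.py <<'E'
off=np.load("off.npy")
def chain(q,S=None,L=None):
    Ro=R.identity(); p=off[0].copy()
    for k,ax in enumerate("zyzyzyz"):
        Ro=Ro*R.from_euler(ax,-q[k] if k%2==0 else q[k]); p=p+Ro.apply(off[k+1])
    return p,Ro.as_matrix()@np.array([[0,-1,0],[0,0,-1],[1,0,0.]]),None
E
python3 - <<'E'
from h import *; from kin import *
yr=np.radians(9); o=np.array([695.,-2.5]); Rr=np.array([[np.cos(yr),-np.sin(yr)],[np.sin(yr),np.cos(yr)]])
W=lambda rx,z: np.r_[o+Rr@[rx,-1.3],z]
mid=(lo+hi)/2
cases=[("final",W(-60,102),9),("stage",W(-170,106),9),("stagehi",W(-175,240),9),("pick",np.array([525,-250,86.]),-10),("pick",np.array([525,-250,86.]),0),("pick",np.array([525,-240,86.]),10),("pick",np.array([525,-240,86.]),-20)]
for nm,g,yaw in cases:
  for lean in(32,38):
    for fl in (0,1):
      T=tool(np.radians(yaw),np.radians(lean),fl); out=[]
      for j3 in(-.8,0,.8):
        for j5,j7 in((2.4,-.3),(3.4,-1.6),(3.4,1.4),(1.6,-2.7),(0,-1.4)):
          x,a,b=ik(g-6*T[:,0],T,[.5,.8,j3,2.1,j5,.5,j7]); m=np.minimum(x-lo,hi-x).min()
          if a<4 and b<2 and m>.05 and not any(np.abs(x-y[1]).max()<.35 for y in out): out.append((round(float(m),2),x.round(2)))
      out.sort(key=lambda t:-t[0]); print(nm,yaw,lean,fl,[(m,x.tolist()) for m,x in out[:3]])
E
```

```text
final 9 32 0 [(0.21, [0.52, 0.78, -0.76, 2.14, 2.07, 0.44, -0.19]), (0.18, [-0.21, 0.69, 0.32, 2.21, 3.89, 0.41, -2.22]), (0.05, [0.27, 0.69, -0.4, 2.17, 2.56, 0.28, -0.78])]
final 9 32 1 [(0.13, [-0.35, 0.74, 0.53, 2.18, 4.11, 0.51, 0.66]), (0.08, [-0.09, 0.67, 0.14, 2.18, 3.72, 0.31, 1.12])]
final 9 38 0 [(0.25, [0.57, 0.83, -0.82, 2.22, 2.39, 0.58, -0.46]), (0.22, [0.3, 0.72, -0.42, 2.25, 2.84, 0.47, -1.03]), (0.2, [0.08, 0.69, -0.11, 2.27, 3.23, 0.47, -1.48])]
final 9 38 1 [(0.22, [0.02, 0.68, -0.01, 2.25, 3.36, 0.46, 1.51]), (0.21, [0.31, 0.71, -0.43, 2.23, 2.81, 0.44, 2.14]), (0.21, [-0.31, 0.75, 0.46, 2.26, 3.81, 0.62, 0.97])]
stage 9 32 0 [(0.05, [0.72, 0.78, -0.98, 2.42, 2.23, 0.63, -0.35])]
stage 9 32 1 []
stage 9 38 0 []
stage 9 38 1 []
stagehi 9 32 0 []
stagehi 9 32 1 [(0.09, [0.94, 0.44, -1.16, 2.26, 1.33, 0.36, -2.68])]
stagehi 9 38 0 [(0.05, [0.83, 0.38, -0.99, 2.41, 2.2, 0.28, -0.43])]
stagehi 9 38 1 []
pick -10 32 0 [(0.16, [0.9, 0.74, -0.64, 2.31, 2.54, 0.42, -0.61]), (0.14, [0.69, 0.68, -0.33, 2.33, 3.03, 0.38, -1.14]), (0.12, [0.3, 0.69, 0.23, 2.35, 3.75, 0.52, -1
[... 1559 characters left out ...]

pick 10 38 1 [(0.17, [0.87, 0.73, -0.34, 2.3, 3.81, 0.41, 1.72]), (0.15, [0.61, 0.71, 0.02, 2.3, 4.09, 0.59, 1.39]), (0.09, [1.35, 1.04, -1.16, 2.24, 2.09, 0.46, -2.69])]
pick -20 32 0 [(0.14, [0.8, 0.73, -0.63, 2.33, 2.38, 0.55, -0.7]), (0.12, [0.54, 0.67, -0.27, 2.35, 2.79, 0.45, -1.19]), (0.1, [0.33, 0.66, 0.03, 2.37, 3.18, 0.45, -1.61])]
pick -20 32 1 [(0.15, [0.66, 0.68, -0.44, 2.32, 2.55, 0.45, 2.23]), (0.12, [0.35, 0.65, 0.01, 2.35, 3.16, 0.42, 1.56]), (0.11, [0.12, 0.69, 0.35, 2.36, 3.6, 0.49, 1.08])]
pick -20 38 0 [(0.07, [0.86, 0.8, -0.71, 2.4, 2.54, 0.75, -0.81])]
pick -20 38 1 [(0.07, [0.68, 0.72, -0.45, 2.4, 2.74, 0.65, 2.07]), (0.05, [0.35, 0.69, 0.0, 2.42, 3.15, 0.63, 1.57])]
```

```bash
python3 - <<'E'
from h import *; from kin import *
yr=np.radians(9); o=np.array([695.,-2.5]); Rr=np.array([[np.cos(yr),-np.sin(yr)],[np.sin(yr),np.cos(yr)]])
W=lambda rx,z: np.r_[o+Rr@[rx,-1.3],z]
for nm,g,yaw in [("repick",np.array([457,-317,88]),22),("stagehi",W(-180,240),9),("stage",W(-175,106),9),("mid",W(-110,102),9),("m85",W(-85,102),9),("final",W(-60,102),9)]:
  for lean in(0,10,18,25):
    for fl in (0,1):
      T=tool(np.radians(yaw),np.radians(lean),fl); out=[]
      for j3 in(-.7,0,.7):
        for j5 in(-.6,0,.6):
          x,a,b=ik(g-6*T[:,0],T,[.3,.7,j3,2,j5,.5,(1.5 if fl==0 else -1.5)-j5]); m=np.minimum(x-lo,hi-x).min()
          if a<4 and b<2 and m>.03 and not any(np.abs(x-y[1]).max()<.35 for y in out): out.append((round(float(m),2),x.round(2)))
      out.sort(key=lambda t:-t[0]); print(nm,yaw,lean,fl,[(m,x.tolist()) for m,x in out[:2]])
E
```

```text
repick 22 0 0 [(0.4, [0.79, 0.7, -0.33, 1.86, 0.36, 0.63, 2.2]), (0.36, [0.56, 0.68, 0.02, 1.88, -0.03, 0.59, 2.56])]
repick 22 0 1 [(0.42, [0.26, 0.73, 0.47, 1.88, -0.52, 0.65, -0.14]), (0.41, [0.76, 0.71, -0.31, 1.84, 0.34, 0.64, -0.94])]
repick 22 10 0 [(0.24, [0.95, 0.69, -0.42, 1.95, 0.26, 0.47, 2.35]), (0.21, [0.79, 0.66, -0.18, 1.96, -0.09, 0.44, 2.69])]
repick 22 10 1 [(0.31, [0.4, 0.69, 0.38, 1.98, -0.79, 0.57, 0.19]), (0.24, [0.92, 0.69, -0.4, 1.93, 0.23, 0.47, -0.77])]
repick 22 18 0 [(0.18, [1.22, 0.78, -0.73, 1.99, 0.56, 0.41, 2.14]), (0.11, [1.08, 0.71, -0.49, 2.0, 0.1, 0.34, 2.58])]
repick 22 18 1 [(0.18, [1.19, 0.77, -0.7, 1.98, 0.5, 0.41, -0.95]), (0.18, [0.76, 0.66, -0.03, 2.03, -0.72, 0.41, 0.21])]
repick 22 25 0 [(0.07, [1.32, 0.81, -0.77, 2.04, 0.47, 0.3, 2.3])]
repick 22 25 1 [(0.11, [0.9, 0.68, -0.14, 2.08, -0.99, 0.38, 0.54]), (0.06, [1.27, 0.79, -0.72, 2.02, 0.31, 0.29, -0.71])]
stagehi 9 0 0 [(0.62, [0.31, 0.43, -0.4, 1.85, 0.21, 0.9, 1.54]), (0.61, [0.02, 0.41, 0.0, 1.86, -0.0, 0.88, 1.75])]
stagehi 9 0 1 [(0.65, [0.23, 0.44, -0.29, 1.82, 0.15, 0.9, -1.54])
[... 3211 characters left out ...]
.43, 1.58, 0.41, 0.84, -1.76]), (0.58, [-0.25, 0.8, 0.4, 1.62, -0.4, 0.81, -1.09])]
final 9 10 0 [(0.33, [0.28, 0.74, -0.44, 1.78, 0.52, 0.56, 1.27]), (0.32, [-0.28, 0.74, 0.45, 1.83, -0.66, 0.55, 2.32])]
final 9 10 1 [(0.36, [0.29, 0.75, -0.47, 1.75, 0.54, 0.59, -1.89]), (0.34, [-0.28, 0.75, 0.45, 1.8, -0.65, 0.57, -0.84])]
final 9 18 0 [(0.13, [0.31, 0.71, -0.46, 1.9, 0.76, 0.36, 1.03]), (0.09, [-0.18, 0.68, 0.31, 1.96, -0.9, 0.32, 2.59])]
final 9 18 1 [(0.16, [0.32, 0.72, -0.48, 1.87, 0.76, 0.39, -2.1]), (0.13, [-0.21, 0.69, 0.35, 1.93, -0.91, 0.36, -0.55])]
final 9 25 0 [(0.07, [0.39, 0.71, -0.58, 2.02, 1.45, 0.3, 0.37])]
final 9 25 1 [(0.07, [0.38, 0.72, -0.57, 1.99, 1.35, 0.3, -2.68])]
```

```bash
cat >> h.py <<'E'
def jugfit(x0,y0,yaw0):
    q=[]
    for n in("side","top"):
        d,P=grab(n); p=P.reshape(-1,3); i=d["img"].reshape(-1,3).astype(int)
        m=(np.hypot(p[:,0]-x0,p[:,1]-y0)<100)&(np.ptp(i,axis=1)<60)&(i.max(1)>110)
        cap=(np.hypot(p[:,0]-x0,p[:,1]-y0)<35)&(p[:,2]>143)&(p[:,2]<175)&(i.max(1)<150); print(n,"cap",cap.sum(),p[cap].mean(0).round(1))
        c=p[cap][:,:2].mean(0); hd=m&(p[:,2]>108)&(p[:,2]<126); h_=p[hd]; h_=h_[np.hypot(*(h_[:,:2]-c).T)>52]
        if len(h_): v=c-h_[:,:2].mean(0); print("  handle",len(h_),h_.mean(0).round(1),"yaw",np.degrees(np.arctan2(v[1],v[0])).round(1))
        q.append(p[m&(p[:,2]>35)&(p[:,2]<100)])
    q=np.vstack(q); f,e=fitjug(q,[x0,y0,np.radians(yaw0)]); print("fit",f[:2].round(1),np.degrees(f[2]).round(1),"res",round(e,2)); return f
E
python3 - <<'E'
from h import *
f=jugfit(522,-291,22)
g=np.r_[f[:2]-70*np.array([np.cos(f[2]),np.sin(f[2])]),86]; print("grip",g.round(1))
T=tool(f[2],np.radians(4),1); go(T,g+[0,0,90]); go(T,g)
E
```

```text
side cap 42 [ 520.4 -288.9  145.9]
  handle 26 [ 460.4 -311.9  114.6] yaw 20.9
top cap 106 [ 517.6 -293.4  148.9]
  handle 64 [ 457.3 -317.4  117.6] yaw 21.7
fit [ 518.  -291.4] 21.8 res 1.55
grip [ 453.  -317.4   86. ]
turn deg [ -0.1 -17.9   0.4] shift in new axes [  9.1   0.1 -60.3] in old [ 27.2   0.1 -54.5]
turn deg [ -0.1 -17.9   0.4] shift in new axes [ 98.9   0.1 -54. ] in old [110.7   0.8 -21. ]
```

Emit:
jog_arm([
  [[0, -9, 0.2], [0, 0, 0], 0],
  [[0, -9, 0.2], [0, 0, 0], 0],
  [[0, 0, 0], [2, 0, -20], 0],
  [[0, 0, 0], [3, 0, -20], 0],
  [[0, 0, 0], [3, 0, -20], 0],
  [[0, 0, 0], [0, 0, 0], 0],
])

```text
clock: 11.35
eef_pos: [446.4, -322.7, 179.0]
tool_rot: [-3.029, 1.502, 0.477]
force: [-0.2, -0.3, -0.4]
width: 42.7
```

```bash
python3 - <<'E'
from h import *
T=tool(np.radians(21.7),np.radians(4),1); go(T,[453,-317,86]); log()
E
```

```text
turn deg [-0.9  0.1  0.4] shift in new axes [87.3 -2.9 -1.7] in old [87.4 -2.3 -1.8]
11.35 [0.482, 0.538, 0.197, 1.878, -0.248, 0.719, -0.371] [446.4, -322.7, 179.0] [[0.06, 0.36, -0.93], [0.03, -0.93, -0.35], [-1.0, -0.01, -0.07]] 42.7
```

Emit:
jog_arm([
  [[0, 0, 0], [15, -3, -2], 0],
  [[0, 0, 0], [25, 0, 0], 0],
  [[0, 0, 0], [25, 0, 0], 0],
  [[0, 0, 0], [17, 0, 0], 0],
  [[0, 0, 0], [5, 0, 0], 0],
  [[0, 0, 0], [0, 0, 0], 0],
])

```text
clock: 12.1
eef_pos: [451.7, -317.1, 92.8]
tool_rot: [-3.044, 1.504, 0.461]
force: [0.0, -0.0, 0.3]
width: 42.6
```

```bash
python3 - <<'E'
from h import *
T=tool(np.radians(21.7),np.radians(4),1); go(T,[453,-317,86]); log(); print(read_state()["force"])
E
```

```text
turn deg [-0.9  0.2  0.3] shift in new axes [ 0.9  0.4 -0.7] in old [ 0.9  0.4 -0.7]
12.1 [0.505, 0.668, 0.143, 1.942, -0.299, 0.523, -0.333] [451.7, -317.1, 92.8] [[0.06, 0.36, -0.93], [0.03, -0.93, -0.35], [-1.0, -0.01, -0.07]] 42.6
[ 0.01561011 -0.04151141  0.30951949]
```

Emit:
jog_arm([
  [[0, 0, 0], [0, 0, 0], 1],
  [[0, 0, 0], [0, 0, 0], 1],
  [[0, 0, 0], [0, 0, 0], 1],
  [[0, 0, 0], [0, 0, 0], 1],
  [[0, 0, 0], [0, 0, 0], 1],
  [[0, 0, 0], [-5, 0, 0], 1],
  [[0, 0, 0], [-10, 0, -1], 1],
  [[0, 0, 0], [-15, 0, -1], 1],
])

```text
clock: 13.1
eef_pos: [451.5, -316.6, 123.2]
tool_rot: [-3.024, 1.504, 0.482]
force: [0.7, -1.3, -3.9]
width: 16.8
```

Emit:
jog_arm([
  [[0, 0, 0], [-25, 0, -2], 1],
  [[0, 0, 0], [-25, 0, -2], 1],
  [[0, 0, 0], [-30, 0, -2], 1],
  [[0, 0, 0], [-25, 0, -2], 1],
  [[0, 0, 0], [-15, 0, -1], 1],
  [[0, 0, 0], [0, 0, 0], 1],
])

```text
clock: 13.85
eef_pos: [453.5, -317.7, 244.4]
tool_rot: [-3.074, 1.502, 0.432]
force: [0.9, 0.0, -3.9]
width: 16.7
```

```bash
python3 - <<'E'
from h import *
yr=np.radians(9); o=np.array([695.,-2.5]); Rr=np.array([[np.cos(yr),-np.sin(yr)],[np.sin(yr),np.cos(yr)]])
log(); print(read_state()["width"]); x,g,y=tilt()
T=tool(yr,np.radians(10),1); go(T,np.r_[o+Rr@[-178,-1.3],240])
E
```

```text
13.85 [0.438, 0.458, 0.234, 1.801, -0.214, 0.871, -0.423] [453.5, -317.7, 244.4] [[0.06, 0.36, -0.93], [0.03, -0.93, -0.36], [-1.0, -0.0, -0.07]] 16.7
16.681118346490088
n [759, 458] nose-down deg -0.4 dx -0.5 dz -4.9 dy -2.1 dyaw -2.2 res 1.63 toolyaw 24.7 grasp [ 453.9 -317.5  238.4]
turn deg [11.7  6.2  1.9] shift in new axes [  15.8 -271.3 -108.5] in old [   9.4 -243.  -162.8]
```

Emit:
jog_arm([
  [[0, 0, 0], [0, -14, -9], 1],
  [[0, 0, 0], [1, -30, -20], 1],
  [[2, 0, 0], [1, -35, -22], 1],
  [[2, 0, 0], [1, -35, -22], 1],
  [[2, 0, 0], [1, -35, -20], 1],
  [[2, 0, 0], [1, -35, -19], 1],
  [[2, 0, 0], [1, -35, -17], 1],
  [[2, 0, 0], [1, -20, -10], 1],
])

```text
clock: 14.95
eef_pos: [514.7, -43.3, 247.2]
tool_rot: [-2.788, 1.505, 0.511]
force: [-0.1, -1.1, -3.7]
width: 16.7
```

```bash
python3 - <<'E'
from h import *
yr=np.radians(9); o=np.array([695.,-2.5]); Rr=np.array([[np.cos(yr),-np.sin(yr)],[np.sin(yr),np.cos(yr)]])
T=tool(yr,np.radians(4),1); go(T,np.r_[o+Rr@[-178,-1.3],240]); log(); s=read_state(); M=R.from_euler("xyz",s["tool_rot"]).as_matrix(); g=np.array(s["eef_pos"])+6*M[:,0]
print("grip in rack",(g[:2]-o)@Rr,g[2])
x,g,y=tilt()
E
```

```text
turn deg [-0.   0.5  1.3] shift in new axes [  1.6 -10.8  -5.9] in old [  1.8 -10.8  -5.9]
14.95 [-0.142, 0.393, 0.272, 1.912, -0.197, 0.806, -1.173] [514.7, -43.3, 247.2] [[0.06, 0.16, -0.99], [0.03, -0.99, -0.16], [-1.0, -0.02, -0.06]] 16.7
grip in rack [-184.06615503  -11.97345577] 241.20883730582375
n [984, 0] nose-down deg -1.1 dx -0.9 dz -6.6 dy -0.5 dyaw -18.7 res 1.22 toolyaw 29.3 grasp [515.1 -43.1 241.2]
```

Emit:
jog_arm([
  [[0, 0.5, 1.3], [0, -11, -6], 1],
  [[0, 0, 0], [0, 0, 0], 1],
  [[0, 0, 0], [20, 0, 1], 1],
  [[0, 0, 0], [30, 0, 2], 1],
  [[0, 0, 0], [30, 0, 2], 1],
  [[0, 0, 0], [25, 0, 1], 1],
  [[0, 0, 0], [12, 0, 1], 1],
  [[0, 0, 0], [0, 0, 0], 1],
])

```text
clock: 16.05
eef_pos: [520.7, -36.5, 131.0]
tool_rot: [3.112, 1.5, 0.123]
force: [-0.1, -0.1, -3.8]
width: 16.7
```

```bash
cat >> h.py <<'E'
yr=np.radians(9); o=np.array([695.,-2.5]); Rr=np.array([[np.cos(yr),-np.sin(yr)],[np.sin(yr),np.cos(yr)]])
def rackview(fn=None):
    "caps and tops in the rack frame"
    s=read_state(); M=R.from_euler("xyz",s["tool_rot"]).as_matrix(); g=np.array(s["eef_pos"])+6*M[:,0]
    print("grip in rack",((g[:2]-o)@Rr).round(1),g[2].round(1),"force",np.round(s["force"],1),"width",round(s["width"],1))
    d,P=grab("side",fn); p=P.reshape(-1,3); i=d["img"].reshape(-1,3).astype(int); L=(p[:,:2]-o)@Rr
    m=(np.ptp(i,axis=1)<60)&(i.max(1)>110)&(p[:,2]>50)&(p[:,2]<112)&(L[:,0]>-200)&(L[:,0]<58)&(abs(L[:,1])<150)
    return d,P,L,m
E
python3 - <<'E'
from h import *
T=tool(yr,np.radians(4),1); go(T,np.r_[o+Rr@[-178,-1.3],112]); log()
d,P,L,m=rackview(); b,_=grab("top")
print(np.histogram(L[m][:,1],np.arange(-130,131,10))[0])
A=cv2.resize(d["img"][190:330,180:350],(600,494),interpolation=cv2.INTER_CUBIC);B=cv2.resize(b["img"][110:240,220:300],(200,494*1),interpolation=cv2.INTER_CUBIC)
cv2.imwrite("pics/e.png",np.hstack([A,B])[...,::-1])
tilt()
E
```

```text
turn deg [-0.2 -0.1 -0.1] shift in new axes [12.9 -5.   1.8] in old [12.9 -5.1  1.8]
16.05 [-0.118, 0.564, 0.207, 2.034, -0.259, 0.497, -1.14] [520.7, -36.5, 131.0] [[0.07, 0.15, -0.99], [0.01, -0.99, -0.15], [-1.0, 0.0, -0.07]] 16.7
grip in rack [-177.1   -6.4] 125.0 force [-0.1 -0.1 -3.8] width 16.7
[  0   0   0   0   0   0   0  23  91 124 217  30   5  30  13  11  12  56
 141 135 149   0   0   0   0   0]
n [558, 33] nose-down deg -13.3 dx 1.5 dz -2.7 dy -0.1 dyaw -0.6 res 3.94 toolyaw 6.7 grasp [522.4 -36.4 126.3]
```

View pics/e.png

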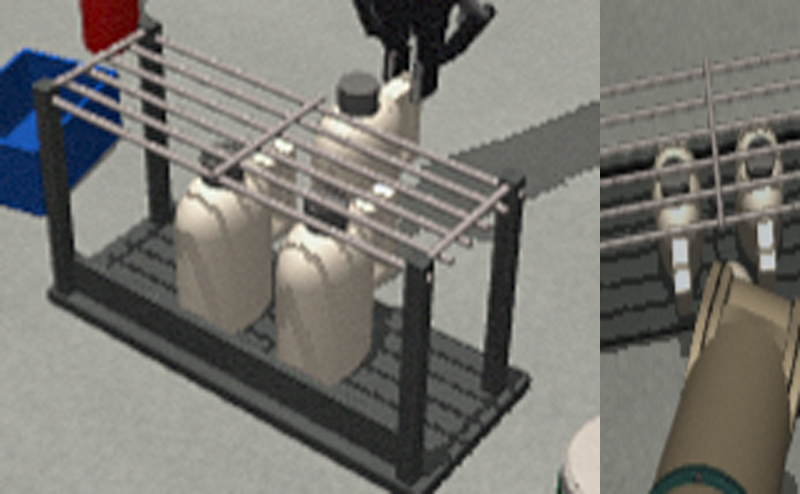

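```bash
cat >> h.py <<'E'
def caps():
    d,P,L,m=rackview(); p=P.reshape(-1,3); i=d["img"].reshape(-1,3).astype(int)
    for nm,(x0,x1,y0,y1,z0,z1) in dict(L=(-25,45,12,110,146,178),R=(-25,45,-110,-12,146,178),J=(-150,50,-45,45,146,200)).items():
        k=(np.ptp(i,axis=1)<35)&(i.max(1)<115)&(L[:,0]>x0)&(L[:,0]<x1)&(L[:,1]>y0)&(L[:,1]<y1)&(p[:,2]>z0)&(p[:,2]<z1)
        if k.sum()>3: print(nm,k.sum(),np.c_[L[k],p[k,2]].mean(0).round(1),np.ptp(L[k],axis=0).round(1),"zmax",p[k,2].max().round(1))
    return d,P,L,m
E
python3 - <<'E'
from h import *
d,P,L,m=caps()
z=P.reshape(-1,3)[:,2]
for h in(55,75,95,115):
    k=m|False; 
    p=P.reshape(-1,3); i=d["img"].reshape(-1,3).astype(int)
    k=(np.ptp(i,axis=1)<60)&(i.max(1)>100)&(z>h)&(z<h+18)&(L[:,0]>-200)&(L[:,0]<-62)&(abs(L[:,1])<38)
    print(h,k.sum(),L[k].min(0).round(1) if k.sum() else 0,L[k].max(0).round(1) if k.sum() else 0)
p=P.reshape(-1,3);k=(np.ptp(i,axis=1)<60)&(i.max(1)>100)&(z>70)&(z<135)&(L[:,0]>-200)&(L[:,0]<-55)&(abs(L[:,1])<38)
f,e=fitjug(L[k],[-108,-6,0]);print("held fit rack",f[:2].round(1),np.degrees(f[2]).round(1),e,k.sum())
E
```

```text
grip in rack [-175.6   -6.2] 126.6 force [ 0.5  0.6 -4.1] width 16.6
L 63 [  7.9  51.1 158. ] [30.6 30.1] zmax 163.9
R 37 [ 10.9 -44.3 157.6] [33.9 27.9] zmax 163.8
J 154 [-46.7   1.9 175.9] [193.5  89.4] zmax 199.8
55 1 [-68.7 -38. ] [-68.7 -38. ]
75 21 [-177.4  -37.2] [-62.6  18. ]
95 54 [-183.2  -37.8] [-62.4  24.9]
115 99 [-181.4  -37.8] [-62.4  24. ]
held fit rack [-104.3   -6.2] 0.5 1.3027337399006256 220
```

Emit:
jog_arm([
  [[0, 0, 0], [0, -5, 0], 1],
  [[0, 0, 0], [7, 0, 0.5], 1],
  [[0, 0, 0], [6, 0, 0.5], 1],
  [[0, 0, 0], [0, 0, 0], 1],
])

```text
clock: 16.8
eef_pos: [519.9, -31.1, 117.7]
tool_rot: [3.111, 1.5, 0.123]
force: [0.4, 0.7, -3.7]
width: 16.6
```

```bash
python3 - <<'E'
from h import *
T=tool(yr,np.radians(4),1); go(T,np.r_[o+Rr@[-90,-.5],108]); log()
d,P,L,m=rackview(); p=P.reshape(-1,3); i=d["img"].reshape(-1,3).astype(int)
k=(np.ptp(i,axis=1)<35)&(i.max(1)<115)&(np.hypot(L[:,0]+103,L[:,1])<24)&(p[:,2]>150)&(p[:,2]<185)
print("cap",k.sum(),np.c_[L[k],p[k,2]].mean(0).round(1),np.percentile(p[k,2],[50,90,98]).round(1))
# plane fit of the cap's top
t=k&(p[:,2]>np.percentile(p[k,2],50)); 
z=p[:,2];k=(np.ptp(i,axis=1)<60)&(i.max(1)>100)&(z>60)&(z<130)&(L[:,0]>-200)&(L[:,0]<-60)&(abs(L[:,1])<38)
f,e=fitjug(L[k],[-108,-1,0]);print("held fit rack",f[:2].round(1),np.degrees(f[2]).round(1),e,k.sum())
k=(np.ptp(i,axis=1)<60)&(i.max(1)>130)&(np.hypot(L[:,0]+165,L[:,1]+1)<22)&(z>100)&(z<160); print("handle top z",np.percentile(z[k],[50,95]))
E
```

```text
turn deg [-0.2 -0.1 -0.1] shift in new axes [  9.8  -0.4 -86.6] in old [  9.9  -0.7 -86.5]
16.8 [-0.121, 0.585, 0.195, 2.047, -0.269, 0.462, -1.14] [519.9, -31.1, 117.7] [[0.07, 0.15, -0.99], [0.01, -0.99, -0.15], [-1.0, 0.0, -0.07]] 16.6
grip in rack [-177.    -0.9] 111.7 force [ 0.4  0.7 -3.7] width 16.6
cap 50 [-98.1   8.6 164. ] [165.  170.1 170.8]
held fit rack [-107.9   -0.5] 0.9 1.2320947293748317 188
handle top z [138.93516958 141.0779787 ]
```

Emit:
jog_arm([
  [[0, 0, 0], [1, 0, -8], 1],
  [[0, 0, 0], [1, 0, -10], 1],
  [[0, 0, 0], [1, 0, -10], 1],
  [[0, 0, 0], [1, 0, -10], 1],
  [[0, 0, 0], [0.5, 0, -8], 1],
  [[0, 0, 0], [0, 0, 0], 1],
])

```text
clock: 17.6
eef_pos: [567.0, -23.8, 117.3]
tool_rot: [3.106, 1.497, 0.119]
force: [-0.5, -0.8, -3.1]
width: 16.7
```

```bash
python3 - <<'E'
from h import *
T=tool(yr,np.radians(4),1); go(T,np.r_[o+Rr@[-90,-.5],107]); log()
d,P,L,m=caps()
A=d["img"][190:330,180:350]; cv2.imwrite("pics/f.png",cv2.resize(A,None,fx=3.5,fy=3.5,interpolation=cv2.INTER_CUBIC)[...,::-1])
E
```

```text
turn deg [-0.2 -0.2 -0.2] shift in new axes [  7.   -0.6 -39. ] in old [  7.2  -0.7 -39. ]
17.6 [-0.14, 0.635, 0.209, 1.927, -0.265, 0.533, -1.167] [567.0, -23.8, 117.3] [[0.07, 0.15, -0.99], [0.01, -0.99, -0.15], [-1.0, 0.0, -0.07]] 16.7
grip in rack [-129.4   -1.1] 111.3 force [-0.5 -0.8 -3.1] width 16.7
L 62 [  7.7  50.9 158.2] [31.1 26.9] zmax 164.6
R 39 [ 11.2 -43.4 158. ] [34.3 30.1] zmax 164.6
J 511 [-95.7   0.6 176.2] [196.   89.7] zmax 199.8
```

View pics/f.png

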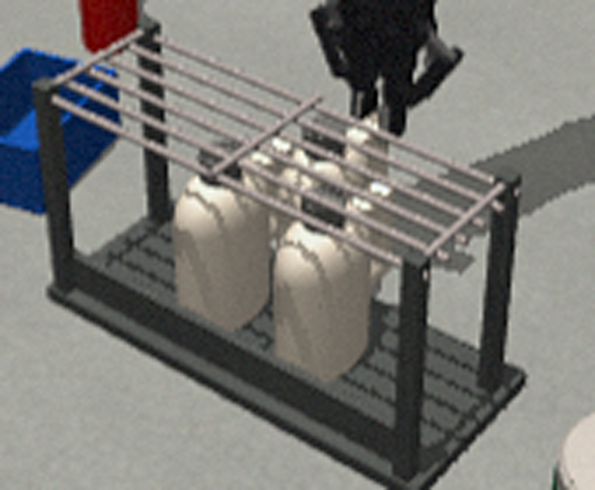

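Emit:
jog_arm([
  [[0, 0, 0], [2, 0, -5], 1],
  [[0, 0, 0], [2, 0, -5], 1],
  [[0, 0, 0], [0.5, 0, -6], 1],
  [[0, 0, 0], [0.5, 0, -6], 1],
  [[0, 0, 0], [0.5, 0, -6], 1],
  [[0, 0, 0], [0.5, 0, -6], 1],
  [[0, 0, 0], [0, 0, 0], 1],
])

```text
clock: 18.52
eef_pos: [601.0, -18.6, 113.8]
tool_rot: [3.106, 1.497, 0.119]
force: [-1.1, 0.1, -5.3]
width: 16.6
```

```bash
python3 - <<'E'
from h import *
T=tool(yr,np.radians(4),1); go(T,np.r_[o+Rr@[-90,-.5],107]); log()
d,P,L,m=caps()
E
```

```text
turn deg [-0.2 -0.2 -0.2] shift in new axes [ 1.1 -0.7 -4.8] in old [ 1.2 -0.7 -4.8]
18.52 [-0.148, 0.677, 0.215, 1.837, -0.265, 0.581, -1.184] [601.0, -18.6, 113.8] [[0.07, 0.15, -0.99], [0.01, -0.99, -0.15], [-1.0, 0.0, -0.07]] 16.6
grip in rack [-94.9  -1.2] 107.8 force [-1.1  0.1 -5.3] width 16.6
L 70 [  7.3  48.8 157.2] [45.5 55. ] zmax 168.0
R 37 [ 14.3 -47.2 157.4] [38.9 54.1] zmax 164.6
J 454 [-66.3   0.4 176.8] [164.2  89.6] zmax 199.9
```

Emit:
jog_arm([
  [[0, 0, 0], [1, 0, -3], 1],
  [[0, 0, 0], [1.5, 0, 0], 1],
  [[0, 0, 0], [0.5, 0, 0], 1],
  [[0, 0, 0], [0, 0, 0], 0.4],
  [[0, 0, 0], [0, 0, 0], 0.4],
  [[0, 0, 0], [0, 0, 0], 0.4],
  [[0, 0, 0], [0, 0, 4], 0.4],
  [[0, 0, 0], [-1, 0, 15], 0.4],
])

```text
clock: 19.58
eef_pos: [584.9, -21.1, 110.7]
tool_rot: [3.105, 1.497, 0.118]
force: [-0.3, 0.5, -0.3]
width: 25.8
```

Emit:
jog_arm([
  [[0, 0, 0], [-2, 0, 25], 0.4],
  [[0, 0, 0], [-2, 0, 15], 0.4],
  [[0, 0, 0], [0, 0, 0], 1],
  [[0, 0, 0], [0, 0, 0], 1],
  [[0, 0, 0], [0, 0, 0], 1],
])

```text
clock: 20.2
eef_pos: [545.7, -27.2, 111.8]
tool_rot: [3.107, 1.497, 0.119]
force: [0.1, 0.0, -0.0]
width: 0.1
```

```bash
python3 - <<'E'
from h import *
log()
d,P,L,m=caps()
A=d["img"][190:330,180:350]; b,Q=grab("top")
A=cv2.resize(A,(600,494),interpolation=cv2.INTER_CUBIC);B=cv2.resize(b["img"][110:240,220:300],(200,494),interpolation=cv2.INTER_CUBIC)
cv2.imwrite("pics/g.png",np.hstack([A,B])[...,::-1])
q=Q.reshape(-1,3); i=b["img"].reshape(-1,3).astype(int); Lt=(q[:,:2]-o)@Rr
k=(i.min(1)>140)&(q[:,2]>122)&(q[:,2]<142)&(Lt[:,0]<-45)&(Lt[:,0]>-125)&(abs(Lt[:,1])<75)
for lo_,hi_ in((25,75),(-22,22),(-75,-25)):
    w=k&(Lt[:,1]>lo_)&(Lt[:,1]<hi_); print("handle",w.sum(),Lt[w].min(0).round(1) if w.any() else 0,Lt[w].max(0).round(1) if w.any() else 0,np.median(q[w,2]) if w.any() else 0)
E
```

```text
20.2 [-0.128, 0.62, 0.198, 1.987, -0.271, 0.485, -1.151] [545.7, -27.2, 111.8] [[0.07, 0.15, -0.99], [0.01, -0.99, -0.15], [-1.0, 0.0, -0.07]] 0.1
grip in rack [-150.9   -1. ] 105.8 force [ 0.1  0.  -0. ] width 0.1
L 65 [  9.3  50.5 157.6] [47.6 56.3] zmax 164.1
R 35 [ 15.5 -49.5 158. ] [27.5 30.7] zmax 164.4
J 389 [-97.8   1.4 175.1] [197.3  89.8] zmax 200.0
handle 46 [-72.8  42.7] [-45.3  58.3] 131.6230424247674
handle 7 [-47.9 -17.7] [-45.5  -6.4] 139.43856166239675
handle 34 [-67.6 -62.4] [-45.1 -47.3] 132.8236964889752
```

View pics/g.png

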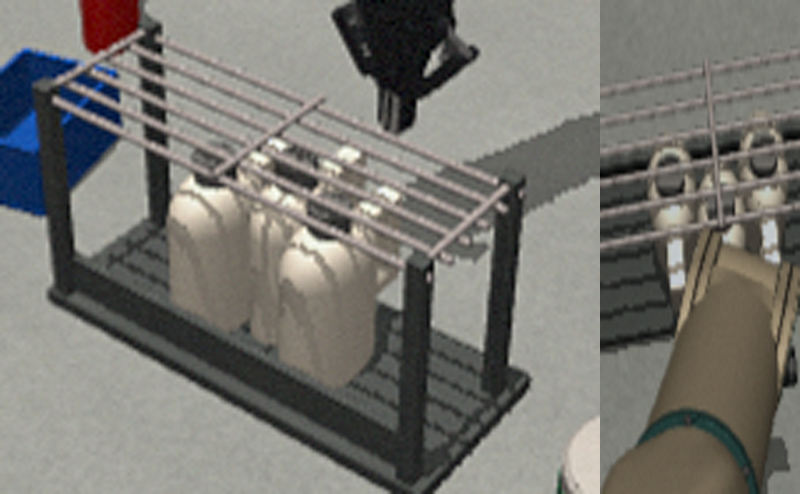

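```bash
python3 - <<'E'
from h import *
T=tool(yr,np.radians(14),1)
for tx in(-128,-79): go(T,np.r_[o+Rr@[tx,-1.5],69]-19*T[:,0])
print("rack x in tool",T.T@np.r_[Rr[:,0],0])
E
```

```text
turn deg [-0.2  9.8 -0.2] shift in new axes [ 22.1   0.5 -12.7] in old [ 19.7   0.4 -16.3]
turn deg [-0.2  9.8 -0.2] shift in new axes [ 34.    0.5 -60.2] in old [ 23.2   0.2 -65.1]
rack x in tool [ 2.41921896e-01  6.72197234e-18 -9.70295726e-01]
```

Emit:
jog_arm([
  [[0, 5, 0], [0, 0, 0], 1],
  [[0, 4.8, 0], [0, 0, 0], 1],
  [[0, 0, 0], [11, 0, -4], 1],
  [[0, 0, 0], [11, 0, -4], 1],
  [[0, 0, 0], [0, 0, 0], 1],
])

```text
clock: 20.92
eef_pos: [558.5, -21.2, 90.7]
tool_rot: [-3.109, 1.352, 0.189]
force: [0.5, 0.0, 0.1]
width: 0.2
```

```bash
python3 - <<'E'
from h import *
T=tool(yr,np.radians(14),1); log()
for tx in(-128,-79): go(T,np.r_[o+Rr@[tx,-1.5],69]-19*T[:,0])
print(read_state()["force"])
E
```

```text
20.93 [-0.097, 0.635, 0.167, 2.101, -0.644, 0.244, -0.773] [558.5, -21.2, 90.7] [[0.21, 0.16, -0.96], [0.04, -0.99, -0.15], [-0.98, -0.01, -0.22]] 0.2
turn deg [-0.1  1.4  0.4] shift in new axes [-1.6  4.4 -4.2] in old [-1.7  4.3 -4.2]
turn deg [-0.1  1.4  0.4] shift in new axes [ 10.3   4.4 -51.8] in old [  8.9   4.4 -52. ]
[0.51277045 0.010331   0.08125837]
```

Emit:
jog_arm([
  [[0, 0, 0], [0, 4.4, 0], 1],
  [[0, 0, 0], [1.5, 0, -7], 1],
  [[0, 0, 0], [1.5, 0, -7], 1],
  [[0, 0, 0], [1.5, 0, -6], 1],
  [[0, 0, 0], [1.3, 0, -6], 1],
  [[0, 0, 0], [1.3, 0, -6], 1],
  [[0, 0, 0], [0, 0, 0], 1],
])

```text
clock: 21.8
eef_pos: [589.8, -20.8, 91.4]
tool_rot: [-3.108, 1.352, 0.19]
force: [-3.0, 0.1, 1.7]
width: -0.3
```

```bash
python3 - <<'E'
from h import *
T=tool(yr,np.radians(14),1); log()
for tx in(-79,): go(T,np.r_[o+Rr@[tx,-1.5],69]-19*T[:,0])
caps()
E
```

```text
21.8 [-0.13, 0.666, 0.217, 2.018, -0.63, 0.309, -0.8] [589.8, -20.8, 91.4] [[0.21, 0.16, -0.96], [0.04, -0.99, -0.15], [-0.98, -0.01, -0.22]] -0.3
turn deg [-0.1  1.5  0.4] shift in new axes [  3.4  -0.1 -21.5] in old [  2.9  -0.1 -21.6]
grip in rack [-105.4   -1.6] 85.5 force [-3.   0.1  1.7] width -0.3
L 65 [  9.   49.9 157.7] [46.4 56.3] zmax 164.0
R 38 [ 15.3 -50.7 157.6] [29.3 31.5] zmax 163.3
J 585 [-91.5   1.6 174.7] [184.7  89.8] zmax 200.0
```

Contact is made at 3 N, so I'll keep pushing gently.

Emit:
jog_arm([
  [[0, 0, 0], [1, 0, -5], 1],
  [[0, 0, 0], [1, 0, -5], 1],
  [[0, 0, 0], [1, 0, -4], 1],
  [[0, 0, 0], [0, 0, 0], 1],
])

```text
clock: 22.35
eef_pos: [604.9, -18.7, 91.8]
tool_rot: [-3.111, 1.35, 0.187]
force: [-1.7, 0.4, -0.1]
width: 0.0
```

```bash
cat >> h.py <<'E'
def held(x0):
    d,P,L,m=rackview(); p=P.reshape(-1,3); i=d["img"].reshape(-1,3).astype(int); z=p[:,2]
    k=(np.ptp(i,axis=1)<35)&(i.max(1)<115)&(np.hypot(L[:,0]-x0-4,L[:,1]-3)<22)&(z>150)&(z<172); print("cap",k.sum(),np.c_[L[k],z[k]].mean(0).round(1),z[k].max() if k.any() else 0)
    k=(np.ptp(i,axis=1)<60)&(i.max(1)>130)&(abs(L[:,0]-x0+65)<25)&(abs(L[:,1])<22)&(z>118)&(z<145)
    print("handle",k.sum(),L[k].mean(0).round(1),L[k].min(0).round(1),np.median(z[k]))
E
python3 - <<'E'
from h import *
log(); caps(); held(-5)
T=tool(yr,np.radians(14),1); go(T,np.r_[o+Rr@[-79,-1.5],69]-19*T[:,0])
E
```

```text
22.35 [-0.146, 0.681, 0.236, 1.98, -0.623, 0.335, -0.816] [604.9, -18.7, 91.8] [[0.21, 0.16, -0.96], [0.04, -0.99, -0.15], [-0.98, -0.01, -0.22]] 0.0
grip in rack [-90.2  -1.9] 85.9 force [-1.7  0.4 -0.1] width 0.0
L 66 [ 10.9  49.3 157.5] [37.8 58.3] zmax 163.8
R 38 [ 15.6 -49.9 158.2] [30.6 55.3] zmax 164.8
J 549 [-75.7   2.8 176.1] [167.9  89.9] zmax 199.9
grip in rack [-90.2  -1.9] 85.9 force [-1.6 -0.6 -0.5] width -0.1
cap 49 [  0.    4.2 158.4] 163.9551660482025
handle 39 [-71.8   1.8] [-94.5 -12.1] 129.71806686891762
turn deg [-0.1  1.4  0.4] shift in new axes [ 0.2 -0.4 -6.6] in old [ 0.  -0.4 -6.6]
```

Emit:
jog_arm([
  [[0, 0, 0], [0.8, 0, -3], 1],
  [[0, 0, 0], [0.8, 0, -3], 1],
  [[0, 0, 0], [0.5, 0, -2], 1],
  [[0, 0, 0], [0, 0, 0], 1],
])

```text
clock: 22.95
eef_pos: [613.4, -17.4, 91.6]
tool_rot: [-3.112, 1.35, 0.186]
force: [-2.6, 0.2, 0.1]
width: -0.1
```

Emit:
jog_arm([
  [[0, 0, 0], [0.5, 0, -2], 1],
  [[0, 0, 0], [0, 0, 0], 1],
])

```text
clock: 23.2
eef_pos: [615.1, -17.0, 91.6]
tool_rot: [-3.111, 1.35, 0.187]
force: [-3.8, 0.2, 0.9]
width: -0.2
```

```bash
python3 - <<'E'
from h import *
log(); held(6); caps()
E
```

```text
23.2 [-0.155, 0.692, 0.248, 1.953, -0.619, 0.354, -0.827] [615.1, -17.0, 91.6] [[0.21, 0.16, -0.96], [0.04, -0.99, -0.15], [-0.98, -0.01, -0.22]] -0.2
grip in rack [-79.8  -1.8] 85.7 force [-3.8  0.2  0.9] width -0.2
cap 54 [ 10.7   4.9 159.8] 164.16719950322215
handle 49 [-55.7   1.1] [-83.9 -14.3] 130.3208039541479
grip in rack [-79.8  -1.9] 85.7 force [-2.3  0.1  0.9] width -0.2
L 68 [ 13.9  49.2 156.9] [31.1 60.4] zmax 163.4
R 39 [ 15.9 -51.1 156.9] [32.1 29.2] zmax 163.7
J 504 [-64.3   3.4 177.5] [160.5  89.5] zmax 199.9
```

Emit:
jog_arm([
  [[0, 0, 0], [0.5, 0, -2], 1],
  [[0, 0, 0], [0, 0, 0], 1],
])

```text
clock: 23.55
eef_pos: [617.2, -16.8, 91.5]
tool_rot: [-3.111, 1.35, 0.187]
force: [-3.0, -0.1, 1.4]
width: 0.1
```

Emit:
jog_arm([
  [[0, 0, 0], [0.5, 0, -2], 1],
  [[0, 0, 0], [0, 0, 0], 1],
])

```text
clock: 23.8
eef_pos: [618.8, -16.5, 91.4]
tool_rot: [-3.11, 1.351, 0.188]
force: [-4.4, -0.5, 2.9]
width: -0.3
```

```bash
python3 - <<'E'
from h import *
log(); held(8)
E
```

```text
23.8 [-0.159, 0.696, 0.253, 1.943, -0.617, 0.362, -0.832] [618.8, -16.5, 91.4] [[0.21, 0.16, -0.96], [0.04, -0.99, -0.15], [-0.98, -0.01, -0.22]] -0.3
grip in rack [-76.2  -1.9] 85.5 force [-4.4 -0.5  2.9] width -0.3
cap 45 [ 13.5   5.4 160.1] 163.41356039683035
handle 50 [-54.5   0.7] [-79.9 -11.2] 130.2754001268396
```

Emit:
jog_arm([
  [[0, 0, 0], [0.5, 0, -2], 1],
  [[0, 0, 0], [0, 0, 0], 1],
])

```text
clock: 24.1
eef_pos: [618.9, -16.4, 91.1]
tool_rot: [-3.105, 1.354, 0.193]
force: [-10.2, -1.1, 6.3]
width: 0.1
```

```bash
python3 - <<'E'
from h import *
log(); held(10)
d,P,L,m=caps()
A=d["img"][190:330,180:350]; b,Q=grab("top")
A=cv2.resize(A,(600,494),interpolation=cv2.INTER_CUBIC);B=cv2.resize(b["img"][110:240,220:300],(200,494),interpolation=cv2.INTER_CUBIC)
cv2.imwrite("pics/i.png",np.hstack([A,B])[...,::-1])
E
```

```text
24.1 [-0.161, 0.698, 0.256, 1.94, -0.616, 0.367, -0.834] [618.9, -16.4, 91.1] [[0.21, 0.16, -0.96], [0.04, -0.99, -0.15], [-0.98, -0.01, -0.21]] 0.1
grip in rack [-76.   -1.8] 85.2 force [-10.2  -1.1   6.3] width 0.1
cap 46 [ 13.5   5.7 159.9] 164.07110648022388
handle 50 [-51.2   1.3] [-78.8  -8.8] 129.57347029457702
grip in rack [-76.   -1.8] 85.2 force [-9.8 -2.1  6.9] width 0.3
L 71 [ 15.1  51.3 157.3] [30.3 61.3] zmax 164.2
R 35 [ 15.4 -51.  158.4] [30.5 31.7] zmax 163.6
J 486 [-62.3   3.6 179. ] [157.4  89.6] zmax 199.5
```

View pics/i.png

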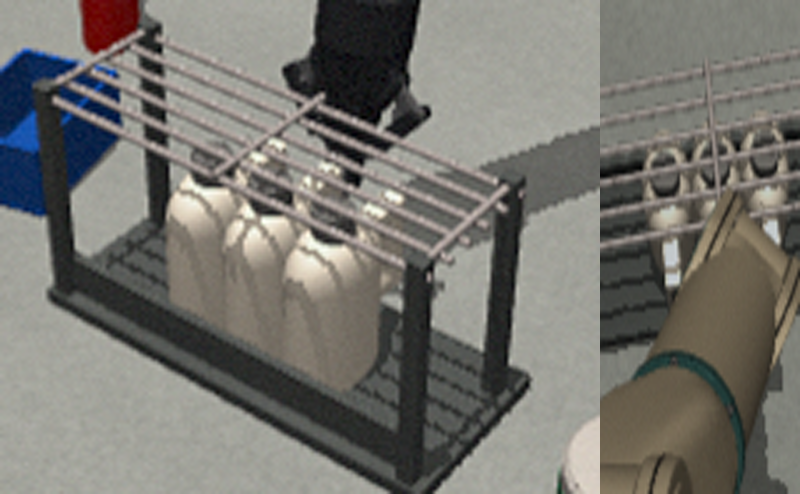

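The force jumped to 10 N with no further travel, so the nose is on the rail. I'll back the arm off now.

Emit:
jog_arm([
  [[0, 0, 0], [-1, 0, 6], 1],
  [[0, 0, 0], [-4, 0, 15], 1],
  [[0, 0, 0], [-10, 0, 20], 1],
  [[0, -4, 0], [-30, 0, 10], 1],
  [[0, -4, 0], [-45, 10, 0], 1],
  [[0, 0, 0], [-50, 30, 0], 1],
  [[0, 0, 0], [-50, 50, 0], 1],
  [[0, 0, 0], [-20, 50, 0], 1],
])

```text
clock: 25.25
eef_pos: [570.6, -162.8, 285.2]
tool_rot: [-3.096, 1.483, 0.205]
force: [0.9, 0.6, -0.6]
width: -0.1
```

Emit:
jog_arm([
  [[0, 0, 0], [0, 60, 20], 1],
  [[0, 0, 0], [0, 60, 20], 1],
  [[0, 0, 0], [0, 60, 0], 1],
  [[0, 0, 0], [0, 30, 0], 1],
  [[0, 0, 0], [0, 0, 0], 1],
  [[0, 0, 0], [0, 0, 0], 1],
])

```text
clock: 26.0
eef_pos: [562.2, -373.0, 276.9]
tool_rot: [-3.054, 1.489, 0.246]
force: [-0.3, 0.5, -0.1]
width: -0.1
```

```bash
python3 - <<'E'
from h import *
log(); held(10)
d,P,L,m=rackview(); b,Q=grab("top")
A=cv2.resize(d["img"][190:330,180:350],(510,420),interpolation=cv2.INTER_CUBIC);B=cv2.resize(b["img"][110:230,200:280],(280,420),interpolation=cv2.INTER_CUBIC)
cv2.imwrite("pics/j.png",np.hstack([A,B])[...,::-1])
q=Q.reshape(-1,3); i=b["img"].reshape(-1,3).astype(int); Lt=(q[:,:2]-o)@Rr
p=P.reshape(-1,3); iw=d["img"].reshape(-1,3).astype(int)
for nm,c in(("L",54),("J",-1.5),("R",-58)):
    k=(i.min(1)>140)&(q[:,2]>124)&(q[:,2]<142)&(Lt[:,0]<-46)&(Lt[:,0]>-105)&(abs(Lt[:,1]-c)<20)
    z=(np.ptp(i,axis=1)<35)&(i.max(1)<115)&(np.hypot(Lt[:,0]-10,Lt[:,1]-c)<26)&(q[:,2]>150)&(q[:,2]<175)
    print(nm,"top handle",k.sum(),Lt[k].mean(0).round(1),Lt[k].min(0).round(1),"z",np.median(q[k,2]).round(1),"| top cap",z.sum(),np.c_[Lt[z],q[z,2]].mean(0).round(1))
    w=(np.ptp(iw,axis=1)<60)&(iw.max(1)>110)&(p[:,2]>60)&(p[:,2]<112)&(L[:,0]>-90)&(L[:,0]<58)&(abs(L[:,1]-c)<27)
    f,e=fitjug(L[w],[8,c,0]); print("   side fit",w.sum(),f[:2].round(1),np.degrees(f[2]).round(1),round(e,2))
for nm,c0 in(("tin",0),):
    pass
s0=np.load("s0.npz"); D=np.abs(b["img"].astype(int)-s0["ti"].astype(int)).max(-1)
print("bystander change: can",(D[195:240,125:165]>50).mean().round(3),"tin",(D[145:190,130:178]>50).mean().round(3),"bin",(D[140:200,352:408]>50).mean().round(3))
E
```

```text
26.0 [0.281, 0.64, 0.53, 1.445, -0.419, 1.113, -0.516] [562.2, -373.0, 276.9] [[0.08, 0.16, -0.98], [0.02, -0.99, -0.16], [-1.0, -0.01, -0.08]] -0.1
grip in rack [-188.6 -345.1] 270.9 force [-0.3  0.5 -0.1] width -0.1
cap 48 [ 13.6   5.5 159.6] 163.47689833316065
handle 42 [-49.1   1.6] [-69.9  -8.5] 130.46727513574712
grip in rack [-188.5 -344.5] 271.0 force [ 0.4  0.9 -0.3] width -0.3
L top handle 35 [-58.  55.] [-68.4  47.1] z 132.6 | top cap 83 [  4.4  53.6 162.1]
   side fit 307 [ 8.6 55.5] -0.4 0.94
J top handle 23 [-58.5  -3.3] [-67.6  -9.9] z 133.9 | top cap 63 [  5.3  -1.5 161.8]
   side fit 247 [8.9 0.2] 2.0 1.0
R top handle 35 [-57.5 -56.3] [-68.9 -64.2] z 133.5 | top cap 85 [  5.5 -56.3 162.7]
   side fit 215 [  9.  -59.2] 11.9 1.04
bystander change: can 0.0 tin 0.0 bin 0.022
```

View pics/j.png

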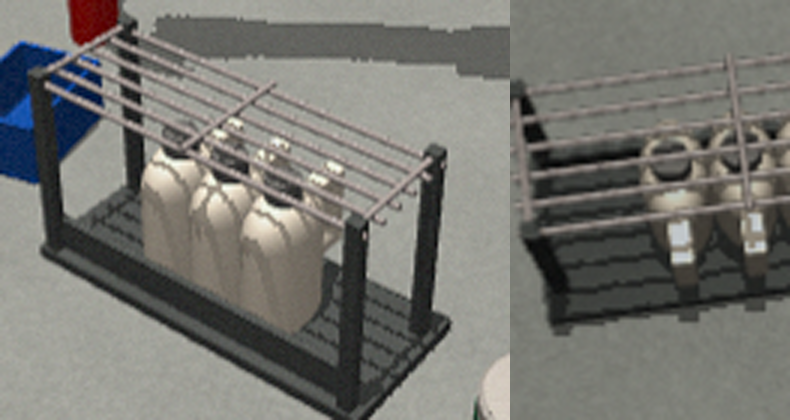

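```bash
python3 -c "
from cell import *
print(read_state()['qd']); print(finish_job())"
```

```text
[-3.28094512e-04 -1.23406871e-03  4.92891831e-03 -1.59344429e-03
 -5.82493780e-05  1.42837470e-03  2.08315621e-03]
the job is handed in; nothing more can be done
None
```

The loose white jug is back in the row: fully home against the back rail, cap up and handle towards the robot. I handed the job in at about 26 s; the interface gave no verdict.

**What I did:** I first gripped the jug with the tool leaning back 38 degrees, but the arm ran into joint limits on the way to the rack. So I set the jug down on the bench and regripped it nearly upright. I slid it into the gap to about 30 mm short of home and released it. Then I pushed it home with closed fingers until the force rose to 10 N without further travel, and backed the arm well clear.

**Last checks (rack frame):**

| Check | Result |
|---|---|
| Jug position | x about 9 to 10 mm (home is 10), y about -1 mm |
| Jug direction | about 2 degrees off straight |
| Neighbours | x about 9 mm, about 55 to 59 mm from the jug on each side |
| Cap and handle heights | match three upright jugs standing on the deck |
| Spray can, paint tin | no change in the picture |
| Blue bin | about 2% of its pixels changed; I took this to be the arm's shadow |

**Where checks disagreed:**
- **Cap position:** the two cameras differ on the jug's cap by about 8 mm in x (5 and 14 mm). This is a viewing-angle effect, because each camera sees different parts of the cap.
- **Right neighbour:** one side-camera fit gave it a 12 degree turn, but it is partly hidden there. The top view shows its handle and cap in line.
- **Tilt while held:** one tilt reading of the held jug, in front of the rack, was clearly wrong. I used the cap and handle heights instead.

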